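# Work a neck blank in behind the side dog of a planing board

## Robot

A 6-joint arm with a two-finger parallel gripper is mounted at the origin on the work surface. World frame = base frame: x ahead of the robot, y to its left, z up, the work surface at z = 0. Lengths are in mm, angles in rad, forces in N, time in s.
With the tool pointing down it reaches from about 300 to 775 mm from the base axis. Payload 14.6 kg.
Tool frame: the origin (TCP) lies midway between the tips of the shut fingers; the grasp point (between the pads) lies 19 mm behind it; z points along the fingers, x is the direction in which the jaws open and shut, and the axes are right-handed (so a half turn about z gives the same grasp; the last joint's range is limited). The gripper opens to 85 mm and grips with 20 to 120 N. Pads are 22 mm wide; open, the fingers measure 114 mm over their backs; the gripper's body (76 mm by 85 mm) begins 54 mm behind the grasp point. The pads swing forward as they close: fully open they stand 13 mm farther back than shut.
Start: joints at [-0.067, 0.3, 1.521, -0, 1.321, -0.067], TCP at [549.99, -0.002, 231.281] pointing down, gripper open.
Joint ranges: [-3.03, 3.03], [-0.79, 2.21], [0.23, 2.52], [-1.04, 4.18], [0, 3.07], [-2.55, 2.55]. Speed limits (rad/s): [2.22, 2.22, 2.57, 3.14, 3.14, 3.14].

## Interface

Orientations are given as a rotation vector (axis times angle).
In Python, from plant import * gives the robot as it stands. The module is installed in compiled form; this text tells all that it offers.
- The arm moves only by the tool drive_tool, never from a script. Its argument "motion" is a list of rows, each an object of numbers: "hand": the opening, from 0 (shut) to 1 (fully open); "dx", "dy", "dz": the shift along the tool's x, y, z each as a share of 200 mm, from -1 to 1; "rx", "ry", "rz": the turn, a rotation vector about the tool's x, y, z each as a share of pi/2 rad, from -1 to 1. In form: [{"hand": .., "dx": .., "dy": .., "dz": .., "rx": .., "ry": .., "rz": ..}, ...]. A call has 1 to 20 rows; each row shifts and turns the commanded pose from where the row before left it, along the tool's axes as they then stand; what a row does not reach is not made up. A row lasts 1/12 s, in which the tool goes at most 41.7 mm and 7.16 degrees, less where a joint would pass 70% of its speed; a pose out of reach is approached as far as the arm can. A call with a number of a shift or a turn outside -1 to 1 is refused whole. A call with a gripper value outside its range is refused whole. The fingers move at their own pace and stop on an object; "squeeze" is the grip in N (left out, the last holds). Time passes only in rows, so rows that do not move let the fingers close. It gives the time, the measured TCP pose, the force and the opening at its end, in the units of the state.
- state(): the state, without advancing time (a new reading comes with each control period).
- camera(name): name is "scene" or "side" or "wrist"; returns a dict with "img" (480x640x3 uint8, red, green, blue), "fovy" (degrees; the focal length in pixels is half the picture's height over the tangent of half this angle, whatever the lens; pixels are square), "cx", "cy" (the principal point, pixels), "pose" (4x4, takes a point from camera to world coordinates). Camera axes: x right, y down, z forward; pixel columns grow to the right and rows downward; lengths in mm; the calibration is good to about 2 mm. The wrist camera is an equidistant fisheye: a pixel r from the principal point sees the ray r / f radians off the axis. A picture is of the moment at which its call begins. There is no depth.
- close_job(): hands the job in, once; it reports no verdict.
The state is a dict: "clock": time; "joints": joint angles; "joint_vel": joint speeds; "effort": joint torques, N m; "eef_pos": TCP position; "tool_rot": TCP orientation; "contact_force": force on the tool from outside, world axes, zero at the start; "torque": the same for the moment, N m; "opening": finger opening in mm.
Only numpy, scipy, OpenCV 4.12 (cv2) and the standard library are available. Lean on these libraries where they do the work, as an engineer would, in place of code of your own. Each camera call takes 0.05 s, during which the arm holds its last target.

## Task

Set the dark neck blank up for planing: slide it across the board by pushing its ends and edges, swing it in behind the round steel side dog, and leave it seated in the corner, with its long edge lying flat along the fence and its left end butted against the planing stop. Only push it with the fingers, flat on the board: do not grip it or pick it up, and leave the other tools and jars where they are.

Things in the scene. Friction and masses are not known exactly. Their poses are not given: they have to be found in the camera images.
- board: Plywood planing board, 280 x 570 x 12 mm, screwed down; its place and yaw vary. Axes: z up, x away from the robot, y left along the fence. Origin at the underside (bench level, z = 0) right below the inside corner of fence face and stop face. Its top, 12 mm higher, spans x -245 to +35 and y -360 to +210 mm. A flush aluminium track along x = -85 mm is no obstacle.
- fence (a point): Fence: fixed brown wooden batten at the back of the board, 370 mm long, 25 mm deep, 14 mm above the board's top. This point is the middle of its face's top edge, at (0, -155, 26) mm in the board's frame; the face is the plane x = 0 there, from y = -340 to +30 mm.
- stop (a point): Planing stop: fixed brown wooden block at the left end of the fence, 14 mm above the board's top, filling y 0 to 22 mm in the board's frame and standing out from the fence's face to x = -30 mm. This point is the middle of the top edge of its face, which is the plane y = 0 and looks to the right (-y).
- seat (a point): The place on the board's top, at (-25, -140, 12) mm in the board's frame, where the blank's origin lies when it is seated in the corner; the blank's yaw is then the board's.
- dog: Side dog: fixed upright steel post, 20 mm in diameter, 46 mm tall above the board's top, locked in the track. Origin at its foot on its axis. In the board's frame it is always at x = -85 mm, so 75 mm are free between it and the fence, and at y from -235 to -195 mm: in front of the right-hand part of the seated blank.
- blank: Neck blank: loose dark mahogany bar, 50 mm wide (its x), 280 mm long (its y, pointing to its left end), 22 mm thick, 0.13 to 0.27 kg, lying flat on the board. It starts between robot and fence, further left than its seat, its right end to the left of the dog. Origin: centre of its underside. A push of 1 to 3 N slides it.
- jar: Small lidded amber glass jar, 42 mm across, 46 mm tall, on the left rear of the board beyond the planing stop; leave it where it is (origin: centre of the underside)
- tin: Flat round wax tin, 71 mm across, 23 mm tall, on the right front corner of the board; leave it where it is (origin: centre of the underside)
- plane: Steel block plane, 160 x 48 x 45 mm, on the bench to the right of the board; leave it where it is (origin: centre of the underside)
- square: Try square, dark 115 mm stock and 150 mm steel blade, on the bench to the right of the board, nearer the robot than the plane; origin at the middle of the stock; leave it where it is
- chisel: Bench chisel, 240 mm long, on the bench to the left of the board; origin near the ferrule; leave it where it is
- glue: White glue bottle, 58 mm across, 165 mm tall, on the bench to the left of the board; leave it where it is (origin: centre of the underside)

How it is judged (in metres and radians):
At the end, for the whole second after the job is handed in: The blank lies flat and still on the board, between the dog and the fence: the middle of its long edge within 4 mm of the fence's face, parallel to the fence within 0.03 rad, and its left end within 5 mm of the planing stop's face (x of blank in the frame of board between -0.029 and -0.022 m and y of blank in the frame of board between -0.145 and -0.137 m and z of blank in the frame of board below 0.015 m and angle between the y axis of blank and the y axis of board, either way round below 0.03 rad and angle between blank's own z axis and vertical below 0.03 rad and linear speed of blank below 0.01 m/s); the robot touches nothing.
It fails at once if the blank is gripped, or rammed against something, out on the open board (the fingers press on it with over 35 N while its middle is more than 70 mm from the fence) (contact force between the fingers and blank above 35 N and x of blank in the frame of board below -0.07 m).
It fails at once if the blank is lifted off the board (more than 10 mm) or tipped up (more than 0.12 rad) (z of blank in the frame of board above 0.022 m or angle between blank's own z axis and vertical above 0.12 rad).
It fails at once if one of the other things is moved more than 15 mm or knocked over (distance of any of jar, tin, plane, square, chisel, glue from where it was at the start of the episode above 0.015 m or angle between any of jar, tin, plane, square, chisel, glue's own z axis and vertical above 0.5 rad).
It also fails if it takes over 72 s, if anything falls off the work surface, if the arm or the gripper's body presses on something with over 40 N, if the wrist force passes 120 N, or if a joint passes its speed limit or range.

## Working session

There is one attempt and no reset: what is moved stays moved. The work goes in short steps, Python scripts to look and compute and a tool call to move; the robot and the scene stay as the last step left them, time stands still between calls to the robot, and variables do not carry over. Pictures are saved under pics/ and viewed, and the job is handed in when it is done.

Besides the shell and the picture viewer there is one more tool, called after "Emit:" by a JSON object that holds its "op" and its "data", one argument or row to a line. drive_tool: Moves the arm, as the interface text tells. Its arguments: {"type":"object","properties":{"motion":{"type":"array"},"squeeze":{"type":"number"}},"required":["motion"]}

```bash
mkdir -p pics; python3 - <<'E'
from plant import *
import cv2
print(state())
for n in ["scene","side","wrist"]:
    c=camera(n); cv2.imwrite(f"pics/{n}0.png",c["img"][:,:,::-1]); print(n,c["fovy"],c["cx"],c["cy"],c["pose"].round(4).tolist())
E
```

```text
{'clock': 0.0, 'joints': array([-6.65909363e-02,  3.00490355e-01,  1.52160512e+00,  2.24474265e-05,
        1.32068422e+00, -6.65847789e-02]), 'joint_vel': array([-0.00020726,  0.00214191,  0.00032319, -0.00086849, -0.00040077,
       -0.00124643]), 'effort': array([ 2.33377898e-03, -5.43485534e+01, -3.61782753e+01,  2.82532977e-05,
        4.14875918e-03, -3.55991256e-05]), 'eef_pos': array([5.49761615e+02, 2.32853519e-02, 2.30700578e+02]), 'tool_rot': array([-3.14149142e+00,  1.84191741e-05,  1.85814814e-03]), 'contact_force': array([-0.37609808, -0.14969643,  0.38395265]), 'torque': array([0.01602844, 0.02754035, 0.03044833]), 'opening': 85.47287373477074}
scene 57.84575741142521 321.3263314741453 244.85072622261234 [[-0.0342, 0.7942, -0.6067, 1174.5248], [0.9993, 0.0349, -0.0105, 35.5612], [0.0128, -0.6067, -0.7948, 868.9866], [0.0, 0.0, 0.0, 1.0]]
side 55.06731985013063 324.23747627197343 232.4382258056842 [[-0.8654, -0.3514, 0.3572, 67.416], [-0.5011, 0.6021, -0.6217, 873.303], [0.0034, -0.717, -0.6971, 994.0206], [0.0, 0.0, 0.0, 1.0]]
wrist 65.70646984690485 324.189225111231 241.81681046364398 [[1.0, -0.0006, -0.0016, 549.8254], [-0.0011, -0.9583, -0.2858, 73.4254], [-0.0014, 0.2858, -0.9583, 373.778], [0.0, 0.0, 0.0, 1.0]]
```

View pics/scene0.png

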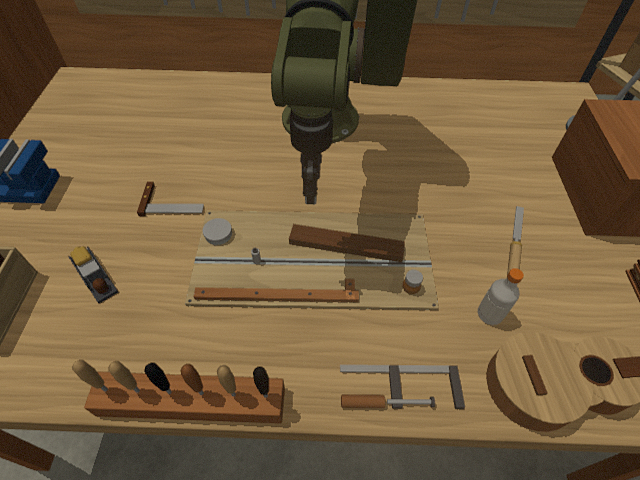

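View pics/side0.png

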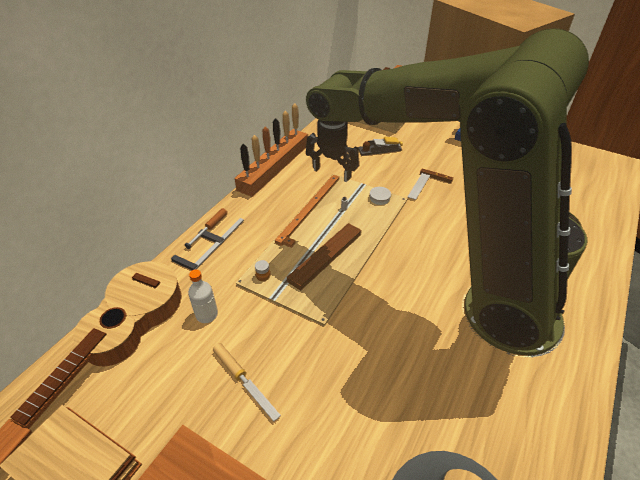

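View pics/wrist0.png

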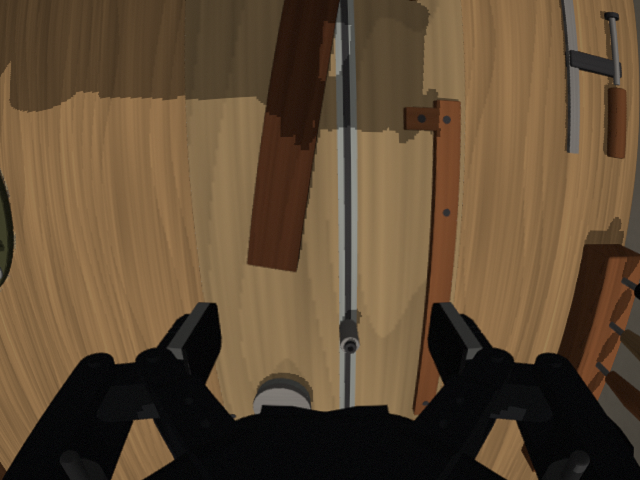

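The scene view shows the blank at (290–405, 225–262), the fence at (195–358, 288–302), the stop at (350, 290), the dog at (256, 256), the tin at (217, 232) and the jar at (413, 283). The wrist view shows the blank's right end at (272, 268) and the dog at (349, 335). I'll zoom in and measure.

```bash
cat > h.py <<'E'
import numpy as np, cv2
def ray(c,uv,fish=False):
    f=240/np.tan(np.radians(c["fovy"])/2)
    d=(np.asarray(uv,float)-[c["cx"],c["cy"]])/f
    d=np.atleast_2d(d)
    if fish:
        r=np.linalg.norm(d,axis=1,keepdims=True); s=np.where(r>1e-9,np.sin(r)/np.maximum(r,1e-9),1)
        v=np.hstack([d*s,np.cos(r)])
    else: v=np.hstack([d,np.ones((len(d),1))])
    P=np.array(c["pose"]); return P[:3,3], v@P[:3,:3].T
def toplane(c,uv,z,fish=False):
    o,v=ray(c,uv,fish); return o+v*((z-o[2])/v[:,2:3])
def tri(rays):
    A=np.zeros((3,3));b=np.zeros(3)
    for o,v in rays:
        v=v.ravel()/np.linalg.norm(v);M=np.eye(3)-np.outer(v,v);A+=M;b+=M@o
    p=np.linalg.solve(A,b)
    return p,[np.linalg.norm((np.eye(3)-np.outer(v.ravel(),v.ravel())/(v@v.T).item())@(p-o)) for o,v in rays]
E
python3 - <<'E'
import cv2
a=cv2.imread("pics/scene0.png")[205:315,180:445]; cv2.imwrite("pics/sc_z.png",cv2.resize(a,None,fx=3,fy=3,interpolation=cv2.INTER_CUBIC))
a=cv2.imread("pics/side0.png")[165:330,230:430]; cv2.imwrite("pics/si_z.png",cv2.resize(a,None,fx=3.6,fy=3.6,interpolation=cv2.INTER_CUBIC))
E
```

```text
(no output)
```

View pics/sc_z.png

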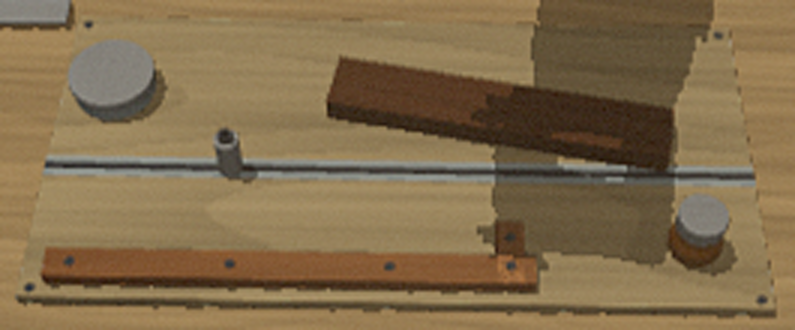

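View pics/si_z.png

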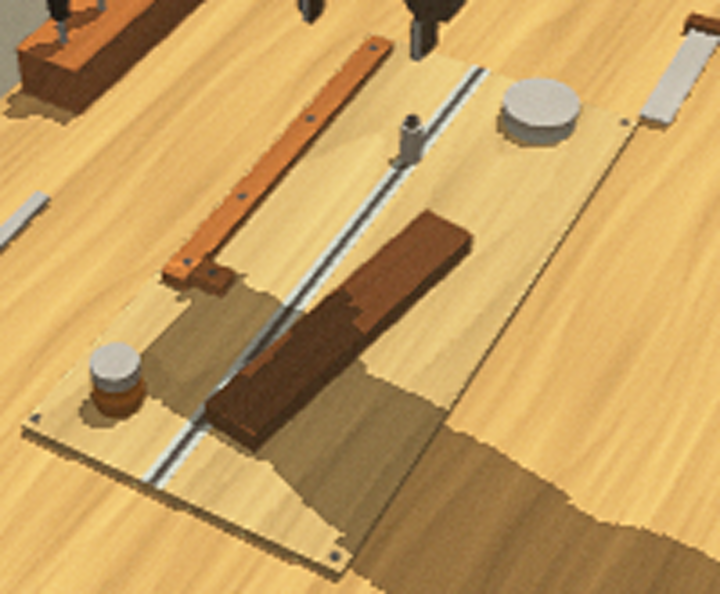

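```bash
python3 - <<'E'
import cv2,numpy as np
for n,(x0,x1,y0,y1) in {"scene":(180,445,205,315),"side":(230,430,165,330),"wrist":(150,480,0,420)}.items():
    a=cv2.imread(f"pics/{n}0.png")[y0:y1,x0:x1]; h=cv2.cvtColor(a,cv2.COLOR_BGR2HSV)
    m1=((h[...,0]<13)&(h[...,1]>110)).astype(np.uint8)*255
    cv2.imwrite(f"pics/m_{n}.png",cv2.resize(m1,None,fx=2,fy=2) if n!="wrist" else m1)
    N,l,s,c=cv2.connectedComponentsWithStats(m1)
    for i in range(1,N):
        if s[i][4]>150: print(n,s[i]+[x0,y0,0,0,0],c[i].round(1),cv2.mean(h,(l==i).astype(np.uint8))[:3])
E
```

```text
side [324 229  25  28 186] [105.8  78. ] (11.849462365591398, 169.57526881720432, 124.23655913978496)
wrist [  248     0    91   271 13905] [140.1 133.3] (10.752535059331176, 171.53117583603023, 55.444012944983825)
wrist [ 404  100   57  315 6758] [288.3 227.3] (11.753921278484759, 164.22743415211602, 102.23586860017757)
```

```bash
python3 - <<'E'
import cv2,numpy as np
for n,pts in {"scene":[(300,235),(340,240),(390,245),(390,258),(250,293),(250,298),(350,282),(260,270),(380,275),(300,215)],"side":[(330,250),(300,275),(310,210),(290,240),(340,260),(330,285)],"wrist":[(280,250),(290,50),(440,250),(425,118),(400,200),(230,200),(330,60)]}.items():
    h=cv2.cvtColor(cv2.imread(f"pics/{n}0.png"),cv2.COLOR_BGR2HSV)
    for p in pts: print(n,p,h[p[1],p[0]])
E
```

```text
scene (300, 235) [ 11 133  94]
scene (340, 240) [ 16 166  89]
scene (390, 245) [  8 143  57]
scene (390, 258) [ 17 145  51]
scene (250, 293) [ 13 161 133]
scene (250, 298) [ 10 144  71]
scene (350, 282) [ 15 133  71]
scene (260, 270) [ 19 100 158]
scene (380, 275) [ 19 110 102]
scene (300, 215) [ 19 104 140]
side (330, 250) [ 14 175 128]
side (300, 275) [ 13 159  85]
side (310, 210) [ 16 164  70]
side (290, 240) [ 14 156  98]
side (340, 260) [ 19 119 225]
side (330, 285) [ 18 131 134]
wrist (280, 250) [ 11 165  71]
wrist (290, 50) [ 11 182  35]
wrist (440, 250) [ 12 164 120]
wrist (425, 118) [10 93 41]
wrist (400, 200) [ 18 109 140]
wrist (230, 200) [ 18 110 141]
wrist (330, 60) [ 18 108  97]
```

```bash
cat >> h.py <<'E'
def mask(img_bgr):
    b=cv2.bilateralFilter(img_bgr,7,40,3); h=cv2.cvtColor(b,cv2.COLOR_BGR2HSV)
    return ((h[...,0]<17)&(h[...,1]>122)).astype(np.uint8)*255
def blobs(img_bgr,roi,amin):
    x0,x1,y0,y1=roi; m=mask(img_bgr); k=np.zeros_like(m); k[y0:y1,x0:x1]=m[y0:y1,x0:x1]
    k=cv2.morphologyEx(k,cv2.MORPH_OPEN,np.ones((3,3)))
    cs,_=cv2.findContours(k,cv2.RETR_EXTERNAL,cv2.CHAIN_APPROX_NONE)
    return [c for c in cs if cv2.contourArea(c)>amin],k
E
python3 - <<'E'
from h import *
for n,roi in {"scene":(185,440,210,310),"side":(250,430,170,320),"wrist":(190,465,0,420)}.items():
    a=cv2.imread(f"pics/{n}0.png"); cs,k=blobs(a,roi,200)
    for c in cs:
        p=cv2.approxPolyDP(cv2.convexHull(c),2.5,True)[:,0]; print(n,cv2.contourArea(c),p.tolist())
    cv2.drawContours(a,cs,-1,(0,255,0),1); x0,x1,y0,y1=roi
    s=2.8 if n!="wrist" else 1.4; cv2.imwrite(f"pics/c_{n}.png",cv2.resize(a[y0:y1,x0:x1],None,fx=s,fy=s,interpolation=0))
E
```

```text
scene 1981.0 [[358, 291], [357, 302], [194, 298], [196, 287], [353, 279]]
scene 2246.0 [[289, 236], [295, 224], [398, 240], [404, 243], [401, 260], [332, 251], [289, 243]]
side 1489.5 [[360, 230], [360, 234], [301, 289], [287, 281], [287, 276], [344, 226], [350, 224]]
side 763.0 [[338, 176], [294, 244], [276, 243], [277, 236], [333, 175]]
side 422.0 [[278, 170], [250, 196], [250, 170]]
wrist 228.5 [[212, 368], [220, 400], [206, 386]]
wrist 426.0 [[464, 228], [462, 313], [455, 304]]
wrist 499.0 [[192, 224], [201, 301], [190, 308]]
wrist 7298.5 [[455, 99], [460, 102], [460, 155], [450, 296], [436, 394], [419, 414], [414, 414], [403, 108], [440, 98]]
wrist 14503.0 [[338, 0], [296, 270], [248, 264], [258, 158], [284, 0]]
```

View pics/c_scene.png

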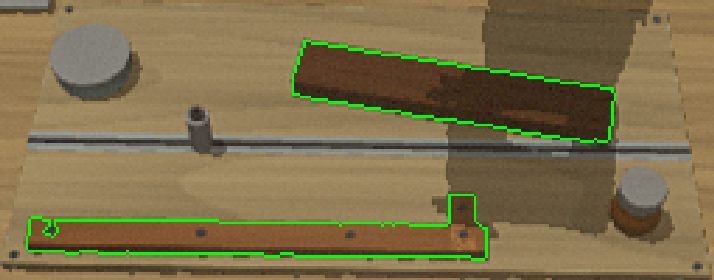

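View pics/c_wrist.png

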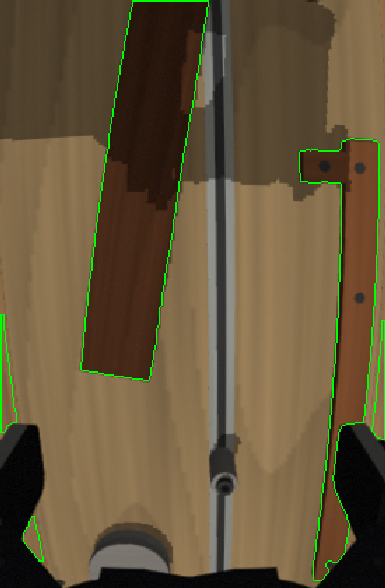

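View pics/c_side.png

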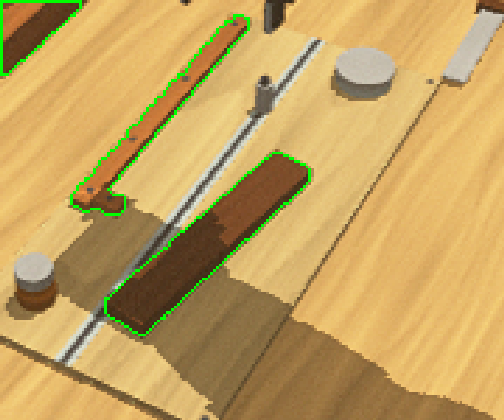

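```bash
cat > cal0.py <<'E'
import numpy as np
C={"scene":dict(fovy=57.84575741142521,cx=321.3263,cy=244.8507,pose=np.array([[-0.0342, 0.7942, -0.6067, 1174.5248], [0.9993, 0.0349, -0.0105, 35.5612], [0.0128, -0.6067, -0.7948, 868.9866], [0.0, 0.0, 0.0, 1.0]])),
"side":dict(fovy=55.06731985,cx=324.2375,cy=232.4382,pose=np.array([[-0.8654, -0.3514, 0.3572, 67.416], [-0.5011, 0.6021, -0.6217, 873.303], [0.0034, -0.717, -0.6971, 994.0206], [0.0, 0.0, 0.0, 1.0]])),
"wrist":dict(fovy=65.70646984690485,cx=324.1892,cy=241.8168,pose=np.array([[1.0, -0.0006, -0.0016, 549.8254], [-0.0011, -0.9583, -0.2858, 73.4254], [-0.0014, 0.2858, -0.9583, 373.778], [0.0, 0.0, 0.0, 1.0]]))}
E
python3 - <<'E'
from h import *; from cal0 import C
S=lambda p:(np.array(p,float)+.5)/2.8-.5+[185,210]
W=lambda p:(np.array(p,float)+.5)/1.4-.5+[190,0]
D=lambda p:(np.array(p,float)+.5)/2.8-.5+[250,170]
pp=lambda n,v:print(n,np.round(v,1).tolist())
def T(n,s=None,w=None,d=None):
    r=[]
    if s: r.append(ray(C["scene"],S(s)))
    if w: r.append(ray(C["wrist"],W(w),True))
    if d: r.append(ray(C["side"],D(d)))
    p,e=tri(r); print(n,p.round(1),np.round(e,1))
T("stop tip left",(474,195),(300,150)); T("stop tip right",(449,195),(300,183)); T("inner corner",(449,222),(341,184))
T("stop tip right(side)",(449,195),(300,183),(108,193))
T("fence left rear",(488,231),(379,141))
T("dog top",(197,111),(225,485),(264,78))
T("blank top R-robot corner",(303,41),(81,371),(310,172))
T("blank R fence corner foot",(293,95),(150,380))
T("blank top L robot",(614,88),None,(139,333))
print("scene fence face z26:",toplane(C["scene"],[S((30,220)),S((200,220)),S((400,221.5)),S((440,222))],26).round(1).tolist())
print("wrist fence face top z26:",toplane(C["wrist"],[W((341,184)),W((339,300)),W((330,430))],26,True).round(1).tolist())
print("wrist fence foot z12:",toplane(C["wrist"],[W((341,184)),W((339,300)),W((330,430))],12,True).round(1).tolist())
print("track scene z12:",toplane(C["scene"],[S((30,141)),S((350,148)),S((688,151))],12).round(1).tolist())
print("track wrist z12:",toplane(C["wrist"],[W((214,10)),W((222,200)),W((222,400)),W((221,570))],12,True).round(1).tolist())
print("blank scene foots z12 R,L:",toplane(C["scene"],[S((293,95)),S((610,141))],12).round(1).tolist())
print("blank scene top z34 R,L:",toplane(C["scene"],[S((303,41)),S((614,88))],34).round(1).tolist())
print("blank wrist z34 left edge/ z12 right edge",toplane(C["wrist"],[W((81,371)),W((133,2))],34,True).round(1).tolist(),toplane(C["wrist"],[W((150,380)),W((208,2))],12,True).round(1).tolist())
E
```

```text
stop tip left [624.8 102.2  21.6] [1.2 1.2]
stop tip right [625.3  80.5  21.2] [2.2 2.2]
inner corner [653.5  80.8  24.4] [1.8 1.8]
stop tip right(side) [631.8  83.1  27.9] [ 2.   9.3 10.9]
fence left rear [673.1 110.5  44.7] [1.7 1.7]
dog top [ 574.3 -129.9   57.2] [1.  1.3 1.7]
blank top R-robot corner [471.7 -50.8  27.9] [1.7 2.9 1.8]
blank R fence corner foot [523.2 -58.7  20.2] [4.7 4.7]
blank top L robot [512.  228.9  26.2] [1.8 1.8]
scene fence face z26: [[666.8, -255.6, 26.0], [661.1, -118.9, 26.0], [655.7, 42.8, 26.0], [654.8, 75.2, 26.0]]
wrist fence face top z26: [[652.9, 79.0, 26.0], [655.3, -2.0, 26.0], [657.6, -103.1, 26.0]]
wrist fence foot z12: [[657.1, 79.2, 12.0], [659.6, -5.0, 12.0], [662.0, -110.2, 12.0]]
track scene z12: [[579.6, -277.0, 12.0], [575.1, -1.9, 12.0], [565.7, 289.1, 12.0]]
track wrist z12: [[567.4, 202.4, 12.0], [572.7, 65.1, 12.0], [574.8, -82.9, 12.0], [578.9, -253.5, 12.0]]
blank scene foots z12 R,L: [[520.0, -55.4, 12.0], [558.0, 222.6, 12.0]]
blank scene top z34 R,L: [[475.6, -48.9, 34.0], [516.8, 225.8, 34.0]]
blank wrist z34 left edge/ z12 right edge [[473.7, -51.6, 34.0], [513.6, 201.2, 34.0]] [[520.8, -66.6, 12.0], [563.3, 208.6, 12.0]]
```

```bash
cat >> h.py <<'E'
CO=np.array([655.,80.]); TH=0.026
def b2w(p): 
    p=np.atleast_2d(np.array(p,float)); c,s=np.cos(TH),np.sin(TH); return CO+np.c_[c*p[:,0]-s*p[:,1],s*p[:,0]+c*p[:,1]]
def w2b(p):
    d=np.atleast_2d(np.array(p,float))[:,:2]-CO; c,s=np.cos(TH),np.sin(TH); return np.c_[c*d[:,0]+s*d[:,1],-s*d[:,0]+c*d[:,1]]
E
python3 - <<'E'
from h import *; from cal0 import C
S=lambda p:(np.array(p,float)+.5)/2.8-.5+[185,210]
D=lambda p:(np.array(p,float)+.5)/2.8-.5+[250,170]
W=lambda p:(np.array(p,float)+.5)/1.4-.5+[190,0]
p,e=tri([ray(C["scene"],S((641,183))),ray(C["side"],D((34,265)))]);print("jar lid",p.round(1),np.round(e,1),w2b(p))
p,e=tri([ray(C["scene"],S((92,48))),ray(C["side"],D((364,66)))]);print("tin lid",p.round(1),np.round(e,1),w2b(p))
p,e=tri([ray(C["scene"],S((657,19))),ray(C["side"],D((205,417)))]);print("board front-left screw",p.round(1),np.round(e,1),w2b(p))
print("screw scene z12 FL,RR,RL",w2b(toplane(C["scene"],[S((657,19)),S((13,254)),S((697,266))],12)).round(1).tolist())
print("blank corners board: ",w2b([[474,-50.5],[520.4,-58],[515,226],[559,222]]).round(1).tolist(),"dog",w2b([[574.3,-129.9]]))
E
```

```text
jar lid [631.3 233.2  58.8] [0.9 0.9] [[-19.74419743 153.80619404]]
tin lid [ 494.  -234.2   35.2] [1. 1.] [[-169.14731979 -309.87267446]]
board front-left screw [415.1 276.2  13.2] [1.8 1.8] [[-234.74826316  202.39420161]]
screw scene z12 FL,RR,RL [[-234.3, 204.0], [26.6, -348.2], [29.1, 202.3]]
blank corners board:  [[-184.3, -125.8], [-138.1, -134.5], [-136.2, 149.6], [-92.3, 144.4]] dog [[ -86.12951009 -207.73109419]]
```

Emit:
{"op": "drive_tool", "data": {
  "motion": [
    {"hand":0.25,"dx":-0.0035,"dy":-0.132,"dz":0.085,"rx":0,"ry":0,"rz":0},
    {"hand":0.25,"dx":-0.0035,"dy":-0.132,"dz":0.085,"rx":0,"ry":0,"rz":0},
    {"hand":0.25,"dx":-0.0035,"dy":-0.132,"dz":0.085,"rx":0,"ry":0,"rz":0},
    {"hand":0.25,"dx":-0.0035,"dy":-0.132,"dz":0.085,"rx":0,"ry":0,"rz":0},
    {"hand":0.25,"dx":-0.0035,"dy":-0.132,"dz":0.085,"rx":0,"ry":0,"rz":0},
    {"hand":0.25,"dx":-0.0035,"dy":-0.132,"dz":0.085,"rx":0,"ry":0,"rz":0},
    {"hand":0.25,"dx":-0.0035,"dy":-0.132,"dz":0.085,"rx":0,"ry":0,"rz":0},
    {"hand":0.25,"dx":-0.0035,"dy":-0.132,"dz":0.085,"rx":0,"ry":0,"rz":0},
    {"hand":0.25,"dx":-0.0035,"dy":-0.132,"dz":0.085,"rx":0,"ry":0,"rz":0},
    {"hand":0.25,"dx":-0.0035,"dy":-0.132,"dz":0.085,"rx":0,"ry":0,"rz":0},
    {"hand":0.25,"dx":0,"dy":0,"dz":0,"rx":0,"ry":0,"rz":0.047},
    {"hand":0.25,"dx":0,"dy":0,"dz":0,"rx":0,"ry":0,"rz":0.047},
    {"hand":0.25,"dx":0,"dy":0,"dz":0,"rx":0,"ry":0,"rz":0}
  ]
}}

```text
clock: 1.23
eef_pos: [542.6, 264.4, 60.6]
tool_rot: [3.132, -0.236, -0.002]
contact_force: [-0.1, 0.1, -0.5]
opening: 21.3
```

```bash
python3 - <<'E'
from plant import *
import cv2
for n in ["side","wrist"]:
    c=camera(n); cv2.imwrite(f"pics/{n}1.png",c["img"][:,:,::-1])
s=state(); print(s["eef_pos"],s["tool_rot"],s["opening"],c["pose"].round(4).tolist())
E
```

```text
[542.96738691 263.88599154  61.19088169] [ 3.13320774e+00 -2.28035968e-01 -2.93662847e-04] 21.590908941064377 [[0.9892, -0.1404, -0.0428, 553.3945], [-0.1468, -0.9478, -0.283, 336.746], [-0.0008, 0.2862, -0.9582, 203.9259], [0.0, 0.0, 0.0, 1.0]]
```

View pics/wrist1.png

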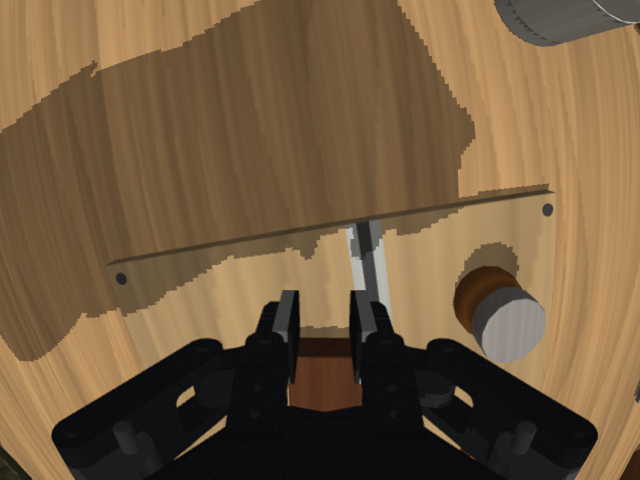

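View pics/side1.png

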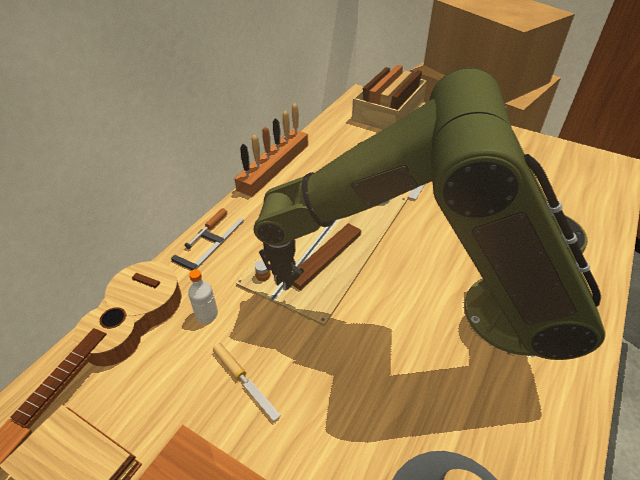

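Emit:
{"op": "drive_tool", "data": {
  "motion": [
    {"hand":0.25,"dz":0.1},
    {"hand":0.25,"dz":0.1},
    {"hand":0.25,"dz":0.015},
    {"hand":0.25,"dy":0.04},
    {"hand":0.25,"dy":0.04},
    {"hand":0.25,"dy":0.04},
    {"hand":0.25,"dy":0.025},
    {"hand":0.25,"dy":0.025},
    {"hand":0.25,"dy":0.025},
    {"hand":0.25,"dy":0.025}
  ]
}}

```text
$.motion[0]: bad value
```

Emit:
{"op": "drive_tool", "data": {
  "motion": [
    {"hand":0.25,"dx":0,"dy":0,"dz":0.1,"rx":0,"ry":0,"rz":0},
    {"hand":0.25,"dx":0,"dy":0,"dz":0.1,"rx":0,"ry":0,"rz":0},
    {"hand":0.25,"dx":0,"dy":0,"dz":0.015,"rx":0,"ry":0,"rz":0},
    {"hand":0.25,"dx":0,"dy":0.04,"dz":0,"rx":0,"ry":0,"rz":0},
    {"hand":0.25,"dx":0,"dy":0.04,"dz":0,"rx":0,"ry":0,"rz":0},
    {"hand":0.25,"dx":0,"dy":0.04,"dz":0,"rx":0,"ry":0,"rz":0},
    {"hand":0.25,"dx":0,"dy":0.025,"dz":0,"rx":0,"ry":0,"rz":0},
    {"hand":0.25,"dx":0,"dy":0.025,"dz":0,"rx":0,"ry":0,"rz":0},
    {"hand":0.25,"dx":0,"dy":0.025,"dz":0,"rx":0,"ry":0,"rz":0},
    {"hand":0.25,"dx":0,"dy":0.025,"dz":0,"rx":0,"ry":0,"rz":0}
  ]
}}

```text
clock: 2.17
eef_pos: [536.8, 220.2, 18.9]
tool_rot: [-3.132, 0.232, -0.002]
contact_force: [-0.1, 2.4, 1.5]
opening: 21.0
```

Emit:
{"op": "drive_tool", "data": {
  "motion": [
    {"hand":0.25,"dx":0,"dy":0.025,"dz":0,"rx":0,"ry":0,"rz":0},
    {"hand":0.25,"dx":0,"dy":0.025,"dz":0,"rx":0,"ry":0,"rz":0},
    {"hand":0.25,"dx":0,"dy":0.025,"dz":0,"rx":0,"ry":0,"rz":0},
    {"hand":0.25,"dx":0,"dy":0.025,"dz":0,"rx":0,"ry":0,"rz":0},
    {"hand":0.25,"dx":0,"dy":0.025,"dz":0,"rx":0,"ry":0,"rz":0},
    {"hand":0.25,"dx":0,"dy":0.025,"dz":0,"rx":0,"ry":0,"rz":0},
    {"hand":0.25,"dx":0,"dy":-0.05,"dz":0,"rx":0,"ry":0,"rz":0},
    {"hand":0.25,"dx":0,"dy":0,"dz":-0.15,"rx":0,"ry":0,"rz":0},
    {"hand":0.25,"dx":0,"dy":0,"dz":-0.15,"rx":0,"ry":0,"rz":0},
    {"hand":0.25,"dx":0,"dy":0,"dz":0,"rx":0,"ry":0,"rz":0}
  ]
}}

```text
clock: 3.0
eef_pos: [535.7, 202.0, 83.4]
tool_rot: [-3.131, 0.231, -0.01]
contact_force: [0.9, -0.0, 1.7]
opening: 21.2
```

```bash
cat >> h.py <<'E'
def blank(c,fenceROI=None,z=34,plot=None):
    "blank blob in the scene view -> contour (largest mask blob above the fence)"
    a=c["img"][:,:,::-1].copy(); cs,k=blobs(a,(185,440,212,310),300)
    if plot:
        cv2.drawContours(a,cs,-1,(0,255,0),1); cv2.imwrite(plot,cv2.resize(a[205:315,180:445],None,fx=3,fy=3,interpolation=0))
    return cs
E
python3 - <<'E'
from plant import *
from h import *
s=state(); print(s["eef_pos"],s["clock"])
c=camera("scene"); np.save("c2.npy",c,allow_pickle=True)
cv2.imwrite("pics/scene2.png",c["img"][:,:,::-1])
for k in blank(c,plot="pics/b2.png"):
    p=cv2.approxPolyDP(cv2.convexHull(k),2.2,True)[:,0]; print(cv2.contourArea(k),p.tolist(),w2b(toplane(c,p,34)).round(0).tolist())
E
```

```text
[535.72059472 201.96496767  83.35467236] 3.0
1999.5 [[359, 293], [357, 302], [194, 298], [196, 287], [354, 279]] [[14.0, 33.0], [38.0, 27.0], [33.0, -332.0], [5.0, -332.0], [-22.0, 23.0]]
2227.0 [[272, 234], [276, 223], [385, 238], [384, 258], [274, 242]] [[-151.0, -174.0], [-186.0, -167.0], [-143.0, 104.0], [-83.0, 96.0], [-126.0, -167.0]]
```

View pics/b2.png

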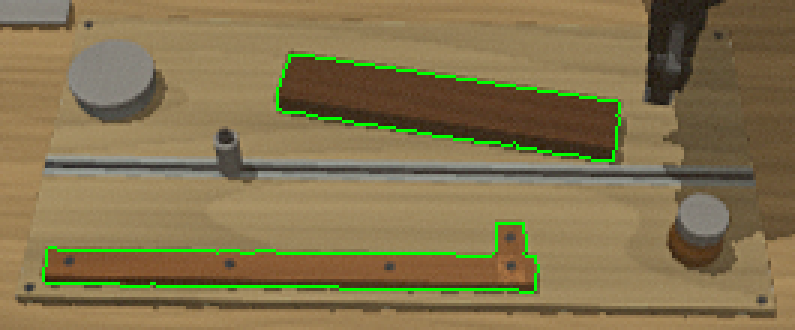

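Emit:
{"op": "drive_tool", "data": {
  "motion": [
    {"hand":0.6,"dx":-0.0463,"dy":0.1485,"dz":0,"rx":0,"ry":0,"rz":0},
    {"hand":0.6,"dx":-0.0463,"dy":0.1485,"dz":0,"rx":0,"ry":0,"rz":0},
    {"hand":0.6,"dx":-0.0463,"dy":0.1485,"dz":0,"rx":0,"ry":0,"rz":0},
    {"hand":0.6,"dx":-0.0463,"dy":0.1485,"dz":0,"rx":0,"ry":0,"rz":0},
    {"hand":0.6,"dx":-0.0463,"dy":0.1485,"dz":0,"rx":0,"ry":0,"rz":0},
    {"hand":0.6,"dx":-0.0463,"dy":0.1485,"dz":0,"rx":0,"ry":0,"rz":0},
    {"hand":0.6,"dx":0,"dy":0,"dz":0,"rx":0,"ry":0,"rz":-0.0777},
    {"hand":0.6,"dx":0,"dy":0,"dz":0,"rx":0,"ry":0,"rz":-0.0777},
    {"hand":0.6,"dx":0,"dy":0,"dz":0,"rx":0,"ry":0,"rz":-0.0777},
    {"hand":0.6,"dx":0,"dy":0,"dz":0,"rx":0,"ry":0,"rz":-0.0777},
    {"hand":0.6,"dx":0,"dy":0,"dz":0,"rx":0,"ry":0,"rz":-0.0777},
    {"hand":0.6,"dx":0,"dy":0,"dz":0,"rx":0,"ry":0,"rz":-0.0777},
    {"hand":0.6,"dx":0,"dy":0,"dz":0,"rx":0,"ry":0,"rz":-0.0777},
    {"hand":0.6,"dx":0,"dy":0,"dz":0,"rx":0,"ry":0,"rz":-0.0777},
    {"hand":0.6,"dx":0,"dy":0,"dz":0,"rx":0,"ry":0,"rz":-0.0777},
    {"hand":0.6,"dx":0,"dy":0,"dz":0,"rx":0,"ry":0,"rz":-0.0777},
    {"hand":0.6,"dx":0,"dy":0,"dz":0,"rx":0,"ry":0,"rz":-0.0777},
    {"hand":0.6,"dx":0,"dy":0,"dz":0,"rx":0,"ry":0,"rz":-0.0777},
    {"hand":0.6,"dx":0,"dy":0,"dz":0,"rx":0,"ry":0,"rz":-0.0777},
    {"hand":0.6,"dx":0,"dy":0,"dz":0,"rx":0,"ry":0,"rz":0}
  ]
}}

```text
clock: 4.72
eef_pos: [452.1, 32.9, 77.5]
tool_rot: [-2.356, -2.077, 0.002]
contact_force: [-1.3, -0.8, -0.2]
opening: 51.2
```

```bash
cat >> h.py <<'E'
from scipy.spatial.transform import Rotation as R
def tool(s):
    M=R.from_rotvec(s["tool_rot"]).as_matrix(); return M, np.arctan2(M[1,1],M[0,1])
E
python3 - <<'E'
from plant import *
from h import *
s=state(); M,a=tool(s); print(s["eef_pos"].round(1),w2b(s["eef_pos"]),"tool y ang",a,"tilt",M[:,2].round(3),s["joints"].round(2),s["opening"])
c=camera("wrist"); print(c["pose"].round(4).tolist())
cv2.imwrite("pics/wrist3.png",c["img"][:,:,::-1])
E
```

```text
[452.1  32.9  77.5] [[-204.07330929  -41.83126885]] tool y ang -0.12561305878492338 tilt [-0.001 -0.    -1.   ] [-0.01  0.29  1.93 -0.    0.92 -1.45] 51.238568474917635
[[0.1264, 0.9511, 0.2819, 379.9913], [0.992, -0.1211, -0.0361, 42.6628], [-0.0002, 0.2842, -0.9588, 220.6356], [0.0, 0.0, 0.0, 1.0]]
```

View pics/wrist3.png

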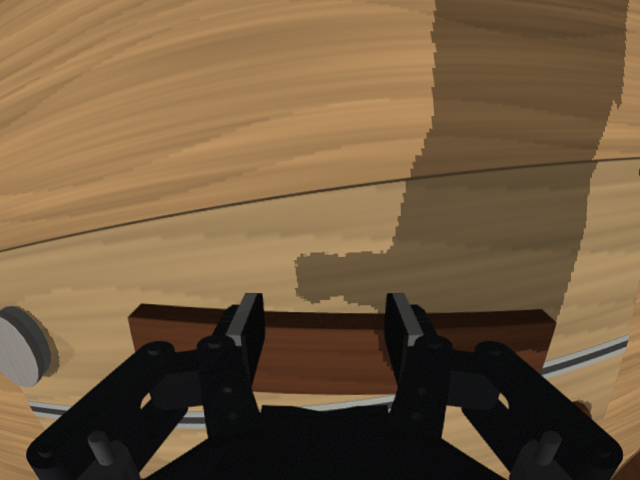

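Emit:
{"op": "drive_tool", "data": {
  "motion": [
    {"hand":0.6,"dx":0,"dy":0,"dz":0.1033,"rx":0,"ry":0,"rz":0},
    {"hand":0.6,"dx":0,"dy":0,"dz":0.1033,"rx":0,"ry":0,"rz":0},
    {"hand":0.6,"dx":0,"dy":0,"dz":0.1033,"rx":0,"ry":0,"rz":0},
    {"hand":0.6,"dx":0,"dy":0.037,"dz":0,"rx":0,"ry":0,"rz":0},
    {"hand":0.6,"dx":0,"dy":0.037,"dz":0,"rx":0,"ry":0,"rz":0},
    {"hand":0.6,"dx":0,"dy":0.037,"dz":0,"rx":0,"ry":0,"rz":0},
    {"hand":0.6,"dx":0,"dy":0.025,"dz":0,"rx":0,"ry":0,"rz":0},
    {"hand":0.6,"dx":-0.002,"dy":0.025,"dz":0,"rx":0,"ry":0,"rz":-0.009},
    {"hand":0.6,"dx":-0.002,"dy":0.025,"dz":0,"rx":0,"ry":0,"rz":-0.009},
    {"hand":0.6,"dx":-0.002,"dy":0.025,"dz":0,"rx":0,"ry":0,"rz":-0.009}
  ]
}}

```text
clock: 5.6
eef_pos: [494.7, 26.0, 16.8]
tool_rot: [2.317, 2.121, 0.0]
contact_force: [-1.9, 0.4, 1.2]
opening: 51.0
```

```bash
python3 - <<'E'
from plant import *
from h import *
s=state(); M,a=tool(s); print(s["eef_pos"].round(1),w2b(s["eef_pos"]),"tool y ang",a,s["contact_force"].round(1))
c=camera("wrist"); cv2.imwrite("pics/wrist4.png",c["img"][:,:,::-1])
E
```

```text
[494.7  26.   16.8] [[-161.66585945  -49.85137474]] tool y ang -0.08812751788366878 [-1.9  0.4  1.2]
```

View pics/wrist4.png

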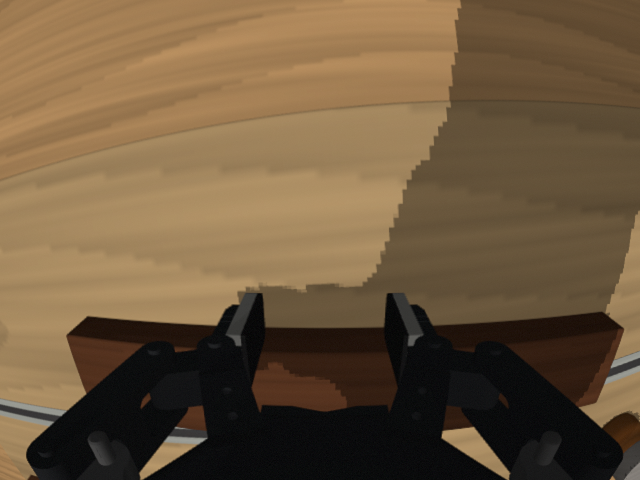

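Emit:
{"op": "drive_tool", "data": {
  "motion": [
    {"hand":0.6,"dx":-0.001,"dy":0.025,"dz":0,"rx":0,"ry":0,"rz":-0.01},
    {"hand":0.6,"dx":-0.001,"dy":0.025,"dz":0,"rx":0,"ry":0,"rz":-0.01},
    {"hand":0.6,"dx":-0.001,"dy":0.025,"dz":0,"rx":0,"ry":0,"rz":-0.01},
    {"hand":0.6,"dx":-0.001,"dy":0.025,"dz":0,"rx":0,"ry":0,"rz":-0.01},
    {"hand":0.6,"dx":-0.001,"dy":0.025,"dz":0,"rx":0,"ry":0,"rz":-0.01},
    {"hand":0.6,"dx":-0.001,"dy":0.025,"dz":0,"rx":0,"ry":0,"rz":-0.01},
    {"hand":0.6,"dx":-0.001,"dy":0.025,"dz":0,"rx":0,"ry":0,"rz":-0.01},
    {"hand":0.6,"dx":-0.001,"dy":0.025,"dz":0,"rx":0,"ry":0,"rz":-0.01},
    {"hand":0.6,"dx":-0.001,"dy":0.025,"dz":0,"rx":0,"ry":0,"rz":-0.01},
    {"hand":0.6,"dx":-0.001,"dy":0.025,"dz":0,"rx":0,"ry":0,"rz":-0.01},
    {"hand":0.6,"dx":-0.001,"dy":0.02,"dz":0,"rx":0,"ry":0,"rz":-0.01},
    {"hand":0.6,"dx":0,"dy":0,"dz":0,"rx":0,"ry":0,"rz":0}
  ]
}}

```text
clock: 6.65
eef_pos: [548.9, 23.2, 16.3]
tool_rot: [2.125, 2.313, 0.001]
contact_force: [0.3, 0.3, -0.6]
opening: 51.4
```

```bash
python3 - <<'E'
from plant import *
from h import *
s=state(); M,a=tool(s); print(s["eef_pos"].round(1),w2b(s["eef_pos"]),"tool y ang",a,s["contact_force"].round(1))
c=camera("scene"); cv2.imwrite("pics/scene5.png",c["img"][:,:,::-1])
for k in blank(c,plot="pics/b5.png"):
    p=cv2.approxPolyDP(cv2.convexHull(k),2.2,True)[:,0]; print(cv2.contourArea(k),p.tolist(),w2b(toplane(c,p,34)).round(0).tolist())
E
```

```text
[548.9  23.2  16.3] [[-107.58737975  -53.98046643]] tool y ang 0.08483352040029603 [ 0.3  0.3 -0.6]
1997.5 [[358, 290], [357, 302], [194, 298], [195, 288], [354, 279]] [[7.0, 31.0], [38.0, 27.0], [33.0, -332.0], [7.0, -334.0], [-22.0, 23.0]]
2447.5 [[388, 271], [270, 276], [270, 255], [386, 251]] [[-46.0, 103.0], [-27.0, -169.0], [-87.0, -174.0], [-104.0, 103.0]]
```

View pics/b5.png

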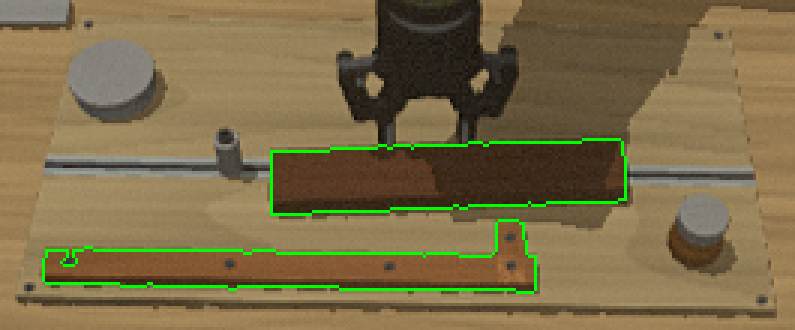

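Emit:
{"op": "drive_tool", "data": {
  "motion": [
    {"hand":0.6,"dx":0,"dy":0.022,"dz":0,"rx":0,"ry":0,"rz":-0.0085},
    {"hand":0.6,"dx":0,"dy":0.022,"dz":0,"rx":0,"ry":0,"rz":-0.0085},
    {"hand":0.6,"dx":0,"dy":0.022,"dz":0,"rx":0,"ry":0,"rz":-0.0085},
    {"hand":0.6,"dx":0,"dy":0,"dz":0,"rx":0,"ry":0,"rz":0},
    {"hand":0.6,"dx":0,"dy":-0.04,"dz":0,"rx":0,"ry":0,"rz":0},
    {"hand":0.6,"dx":0,"dy":-0.06,"dz":-0.05,"rx":0,"ry":0,"rz":0},
    {"hand":0.6,"dx":0,"dy":0,"dz":-0.15,"rx":0,"ry":0,"rz":0},
    {"hand":0.6,"dx":0,"dy":0,"dz":-0.15,"rx":0,"ry":0,"rz":0},
    {"hand":0.3,"dx":0,"dy":0,"dz":0,"rx":0,"ry":0,"rz":0}
  ]
}}

```text
clock: 7.45
eef_pos: [543.0, 21.9, 91.6]
tool_rot: [2.076, 2.35, 0.008]
contact_force: [-0.3, 0.5, 1.1]
opening: 40.1
```

```bash
python3 - <<'E'
from plant import *
from h import *
s=state(); M,a=tool(s); print(s["eef_pos"].round(1),w2b(s["eef_pos"]),"tool y ang",a,s["contact_force"].round(1))
c=camera("scene"); cv2.imwrite("pics/scene6.png",c["img"][:,:,::-1])
for k in blank(c,plot="pics/b6.png"):
    p=cv2.approxPolyDP(cv2.convexHull(k),2.2,True)[:,0]; print(cv2.contourArea(k),p.tolist(),w2b(toplane(c,p,34)).round(0).tolist(),w2b(toplane(c,p,12)).round(0).tolist())
E
```

```text
[543.   21.9  91.6] [[-113.46191569  -55.13492756]] tool y ang 0.12331491051219355 [-0.3  0.5  1.1]
4475.5 [[390, 273], [358, 302], [194, 298], [196, 287], [271, 261], [387, 254]] [[-40.0, 107.0], [37.0, 30.0], [33.0, -332.0], [5.0, -332.0], [-69.0, -170.0], [-95.0, 105.0]] [[-55.0, 111.0], [25.0, 32.0], [20.0, -339.0], [-9.0, -340.0], [-85.0, -173.0], [-111.0, 109.0]]
```

View pics/b6.png

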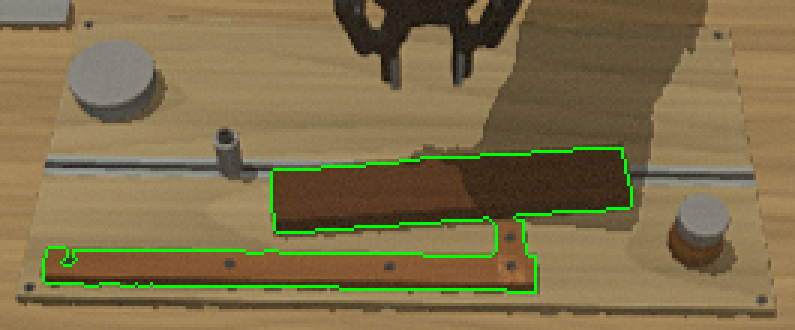

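```bash
python3 - <<'E'
from h import *; from cal0 import C
Z=lambda p:(np.array(p,float)+.5)/3-.5+[180,205]
f=lambda l,pts,z:print(l,w2b(toplane(C["scene"],[Z(p) for p in pts],z)).round(1).tolist())
f("foot far R, mid, L",[(276,233),(440,223),(490,219),(632,207)],12)
f("near top R,L",[(272,169),(624,148)],34)
f("stop tip",[(497,220),(524,220)],26)
f("fence face top",[(80,249),(300,251),(480,255)],26)
a=cv2.imread("pics/scene6.png")[235:300,255:405]; cv2.imwrite("pics/z6.png",cv2.resize(a,None,fx=5.3,fy=5.3,interpolation=cv2.INTER_CUBIC))
E
```

```text
foot far R, mid, L [[-24.3, -166.8], [-35.6, -39.7], [-40.0, -0.5], [-53.1, 111.9]]
near top R,L [[-69.4, -171.7], [-94.6, 106.1]]
stop tip [[-30.1, 3.9], [-30.4, 24.7]]
fence face top [[1.2, -311.4], [0.2, -145.7], [1.6, -9.8]]
```

View pics/z6.png

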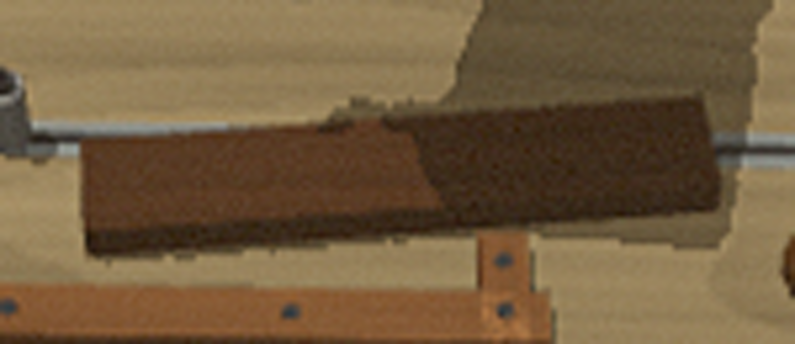

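Emit:
{"op": "drive_tool", "data": {
  "motion": [
    {"hand":0,"dx":0.1575,"dy":0.046,"dz":0,"rx":0,"ry":0,"rz":0},
    {"hand":0,"dx":0.1575,"dy":0.046,"dz":0,"rx":0,"ry":0,"rz":0},
    {"hand":0,"dx":0.1575,"dy":0.046,"dz":0,"rx":0,"ry":0,"rz":0},
    {"hand":0,"dx":0.1575,"dy":0.046,"dz":0,"rx":0,"ry":0,"rz":0},
    {"hand":0,"dx":0.1575,"dy":0.046,"dz":0,"rx":0,"ry":0,"rz":0},
    {"hand":0,"dx":0.1575,"dy":0.046,"dz":0,"rx":0,"ry":0,"rz":0},
    {"hand":0,"dx":0,"dy":0,"dz":0.1,"rx":0,"ry":0,"rz":0},
    {"hand":0,"dx":0,"dy":0,"dz":0,"rx":0,"ry":0,"rz":0},
    {"hand":0,"dx":0,"dy":0,"dz":0,"rx":0,"ry":0,"rz":0}
  ]
}}

```text
clock: 8.25
eef_pos: [571.6, 215.8, 64.6]
tool_rot: [-2.079, -2.353, 0.005]
contact_force: [1.2, -0.8, 0.2]
opening: 0.1
```

```bash
python3 - <<'E'
from plant import *
from h import *
s=state(); M,a=tool(s); print(s["eef_pos"].round(1),w2b(s["eef_pos"]),"tool y ang",a,s["contact_force"].round(1),s["opening"])
c=camera("scene"); a=c["img"][160:310,220:460,::-1]; cv2.imwrite("pics/z7.png",cv2.resize(a,None,fx=3.3,fy=3.3,interpolation=cv2.INTER_CUBIC))
c=camera("wrist"); cv2.imwrite("pics/wrist7.png",c["img"][:,:,::-1])
E
```

```text
[571.6 215.8  64.6] [[-79.88874609 137.94337637]] tool y ang 0.12363411956203231 [ 1.2 -0.8  0.2] 0.10013869162987904
```

View pics/z7.png

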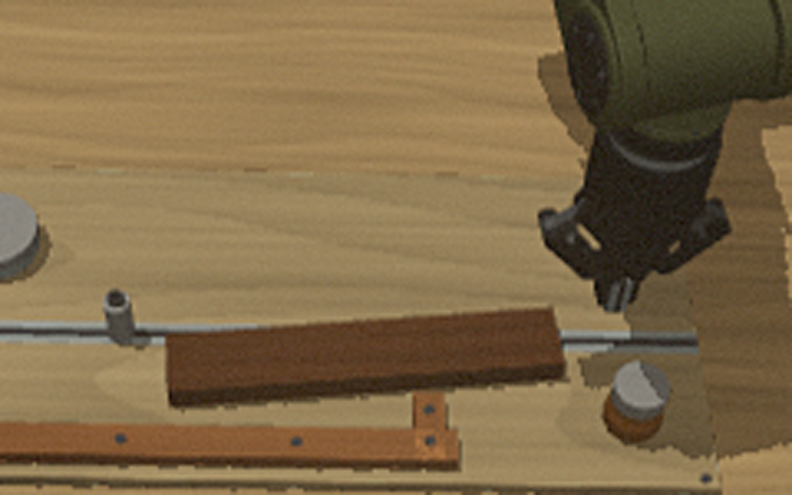

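View pics/wrist7.png

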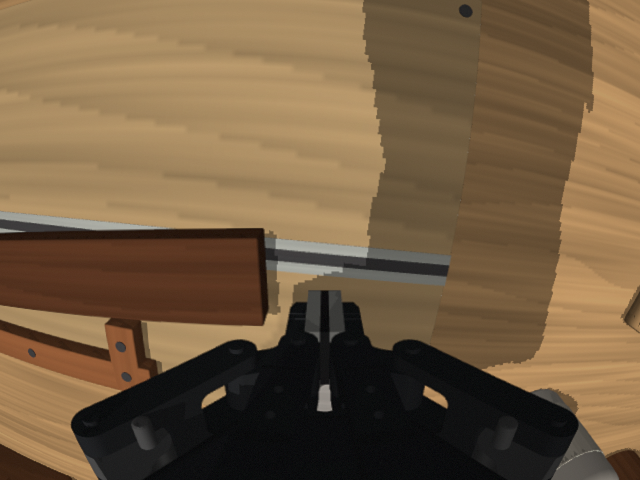

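```bash
python3 - <<'E'
from plant import *
from h import *
c=camera("wrist")
f=lambda l,p,z:print(l,w2b(toplane(c,p,z,True)).round(1).tolist())
f("blank top L near,far; near edge pt",[(264,237),(265,324),(100,239),(10,240)],34)
f("blank foot L near, far, near edge pt",[(265,229),(268,325),(100,231)],12)
f("stop tip R,L, inner corner",[(106,321),(139,319),(120,374)],26)
a=c["img"][200:400,0:300,::-1]; cv2.imwrite("pics/z8.png",cv2.resize(a,None,fx=2.6,fy=2.6,interpolation=cv2.INTER_CUBIC))
E
```

```text
blank top L near,far; near edge pt [[-98.8, 106.3], [-49.9, 108.7], [-88.9, 10.8], [-80.8, -69.1]]
blank foot L near, far, near edge pt [[-96.9, 103.5], [-36.7, 107.8], [-86.3, -3.8]]
stop tip R,L, inner corner [[-30.7, 2.2], [-36.8, 28.0], [11.2, 5.3]]
```

View pics/z8.png

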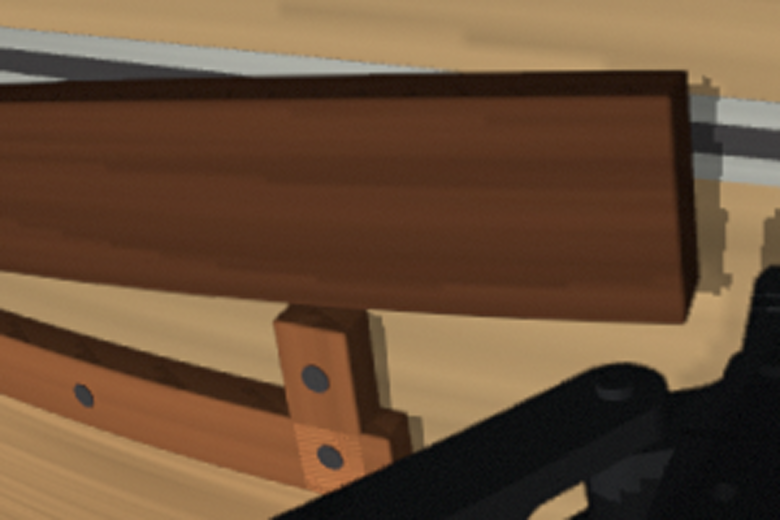

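Emit:
{"op": "drive_tool", "data": {
  "motion": [
    {"hand":0,"dx":0,"dy":0.01,"dz":0.12,"rx":0,"ry":0,"rz":0},
    {"hand":0,"dx":0,"dy":0,"dz":0.12,"rx":0,"ry":0,"rz":0},
    {"hand":0,"dx":-0.025,"dy":0,"dz":0,"rx":0,"ry":0,"rz":0},
    {"hand":0,"dx":-0.025,"dy":0,"dz":0,"rx":0,"ry":0,"rz":0},
    {"hand":0,"dx":-0.025,"dy":0,"dz":0,"rx":0,"ry":0,"rz":0},
    {"hand":0,"dx":-0.025,"dy":0,"dz":0,"rx":0,"ry":0,"rz":0},
    {"hand":0,"dx":-0.025,"dy":0,"dz":0,"rx":0,"ry":0,"rz":0},
    {"hand":0,"dx":-0.025,"dy":0,"dz":0,"rx":0,"ry":0,"rz":0},
    {"hand":0,"dx":-0.025,"dy":0,"dz":0,"rx":0,"ry":0,"rz":0},
    {"hand":0,"dx":-0.025,"dy":0,"dz":0,"rx":0,"ry":0,"rz":0}
  ]
}}

```text
clock: 9.23
eef_pos: [580.0, 176.5, 18.8]
tool_rot: [2.08, 2.354, 0.001]
contact_force: [-0.6, 2.0, 1.5]
opening: 0.3
```

```bash
cat > look.py <<'E'
from plant import *
from h import *
import sys
i=sys.argv[1]
s=state(); M,a=tool(s); print(s["clock"],s["eef_pos"].round(1),w2b(s["eef_pos"]).round(1),"ang",round(a-TH,4),s["contact_force"].round(1),s["opening"].round(1))
c=camera("scene"); a=c["img"][200:315,185:425,::-1]; cv2.imwrite(f"pics/s{i}.png",cv2.resize(a,None,fx=3.3,fy=3.3,interpolation=cv2.INTER_CUBIC))
E
python3 look.py 9
```

```text
Traceback (most recent call last):
  File "look.py", line 5, in <module>
    s=state(); M,a=tool(s); print(s["clock"],s["eef_pos"].round(1),w2b(s["eef_pos"]).round(1),"ang",round(a-TH,4),s["contact_force"].round(1),s["opening"].round(1))
                                                                                                                                              ^^^^^^^^^^^^^^^^^^
AttributeError: 'float' object has no attribute 'round'
```

```bash
sed -i 's/s\["opening"\].round(1)/s["opening"]/' look.py; python3 look.py 9
```

```text
9.2333 [580.  176.5  18.8] [[-72.5  98.5]] ang 0.0975 [-0.6  2.   1.5] 0.25983440598624785
```

View pics/s9.png

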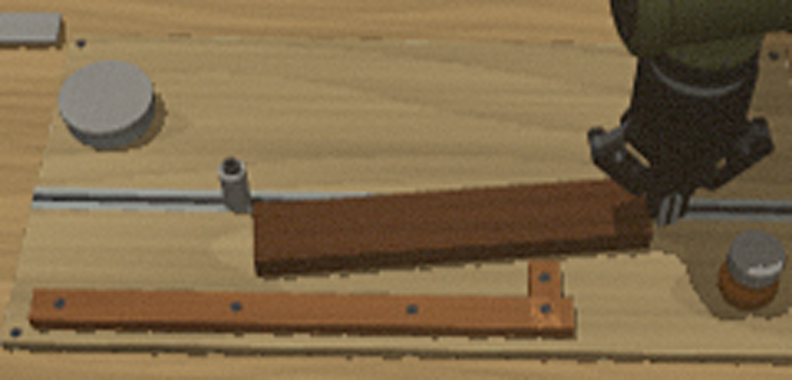

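Emit:
{"op": "drive_tool", "data": {
  "motion": [
    {"hand":0,"dx":-0.025,"dy":0,"dz":0,"rx":0,"ry":0,"rz":0},
    {"hand":0,"dx":-0.025,"dy":0,"dz":0,"rx":0,"ry":0,"rz":0},
    {"hand":0,"dx":-0.025,"dy":0,"dz":0,"rx":0,"ry":0,"rz":0},
    {"hand":0,"dx":-0.025,"dy":0,"dz":0,"rx":0,"ry":0,"rz":0},
    {"hand":0,"dx":-0.025,"dy":0,"dz":0,"rx":0,"ry":0,"rz":0},
    {"hand":0,"dx":-0.025,"dy":0,"dz":0,"rx":0,"ry":0,"rz":0},
    {"hand":0,"dx":-0.025,"dy":0,"dz":0,"rx":0,"ry":0,"rz":0}
  ]
}}

```text
clock: 9.87
eef_pos: [584.1, 141.7, 18.3]
tool_rot: [2.08, 2.354, 0.0]
contact_force: [-0.7, 2.9, 1.7]
opening: 0.2
```

```bash
python3 look.py 10; python3 - <<'E'
from plant import *
from h import *
c=camera("wrist"); np.save("w10.npy",c,allow_pickle=True); cv2.imwrite("pics/wrist10.png",c["img"][:,:,::-1])
E
```

```text
9.8667 [584.1 141.7  18.3] [[-69.3  63.5]] ang 0.0974 [-0.7  2.9  1.7] 0.21849699712664122
```

View pics/s10.png

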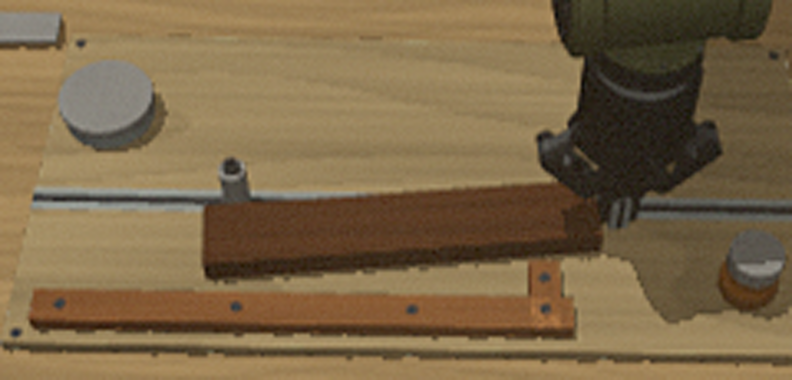

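View pics/wrist10.png

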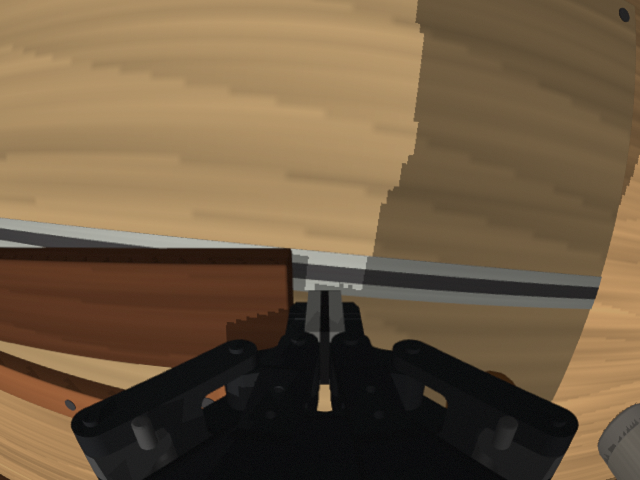

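```bash
python3 - <<'E'
from h import *; from cal0 import C
Z=lambda p:(np.array(p,float)+.5)/3.3-.5+[185,200]
f=lambda l,pts,z:print(l,w2b(toplane(C["scene"],[Z(p) for p in pts],z)).round(1).tolist())
f("near top",[(205,205),(560,184)],34)
f("foot far",[(207,280),(400,264),(601,249)],12)
E
```

```text
near top [[-66.2, -226.6], [-89.1, 26.4]]
foot far [[-17.5, -222.5], [-33.0, -87.6], [-48.1, 55.8]]
```

Emit:
{"op": "drive_tool", "data": {
  "motion": [
    {"hand":0,"dx":-0.025,"dy":0,"dz":0,"rx":0,"ry":0,"rz":0},
    {"hand":0,"dx":-0.025,"dy":0,"dz":0,"rx":0,"ry":0,"rz":0},
    {"hand":0,"dx":-0.025,"dy":0,"dz":0,"rx":0,"ry":0,"rz":0},
    {"hand":0,"dx":-0.025,"dy":0,"dz":0,"rx":0,"ry":0,"rz":0},
    {"hand":0,"dx":-0.025,"dy":0,"dz":0,"rx":0,"ry":0,"rz":0},
    {"hand":0,"dx":-0.025,"dy":0,"dz":0,"rx":0,"ry":0,"rz":0},
    {"hand":0,"dx":-0.025,"dy":0,"dz":0,"rx":0,"ry":0,"rz":0},
    {"hand":0,"dx":-0.025,"dy":0,"dz":0,"rx":0,"ry":0,"rz":0},
    {"hand":0,"dx":-0.025,"dy":0,"dz":0,"rx":0,"ry":0,"rz":0}
  ]
}}

```text
clock: 10.72
eef_pos: [589.6, 97.0, 18.3]
tool_rot: [-2.08, -2.354, 0.0]
contact_force: [-0.8, 0.2, -0.0]
opening: 0.1
```

```bash
python3 look.py 11
```

```text
10.7167 [589.6  97.   18.3] [[-64.9  18.7]] ang 0.0974 [-0.8  0.2 -0. ] 0.1116968639387046
```

View pics/s11.png

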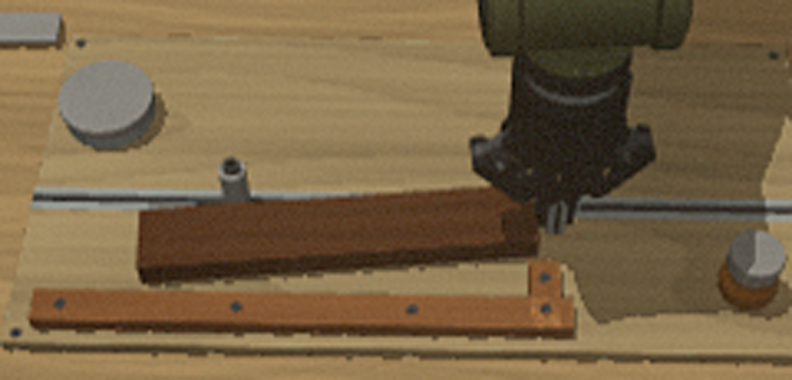

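Emit:
{"op": "drive_tool", "data": {
  "motion": [
    {"hand":0,"dx":-0.02,"dy":0,"dz":0,"rx":0,"ry":0,"rz":0},
    {"hand":0,"dx":-0.02,"dy":0,"dz":0,"rx":0,"ry":0,"rz":0},
    {"hand":0,"dx":-0.02,"dy":0,"dz":0,"rx":0,"ry":0,"rz":0},
    {"hand":0,"dx":0,"dy":0,"dz":0,"rx":0,"ry":0,"rz":0}
  ]
}}

```text
clock: 11.1
eef_pos: [591.2, 84.9, 18.3]
tool_rot: [2.081, 2.354, -0.0]
contact_force: [-0.4, 0.2, 0.1]
opening: -0.1
```

```bash
python3 look.py 12; python3 - <<'E'
from plant import *
from h import *
c=camera("wrist"); cv2.imwrite("pics/wrist12.png",c["img"][:,:,::-1])
E
```

```text
11.1 [591.2  84.9  18.3] [[-63.7   6.6]] ang 0.097 [-0.4  0.2  0.1] -0.11770741390512969
```

View pics/s12.png

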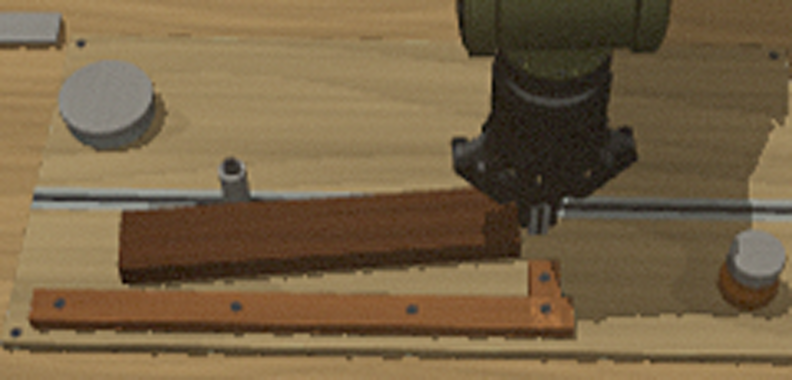

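View pics/wrist12.png

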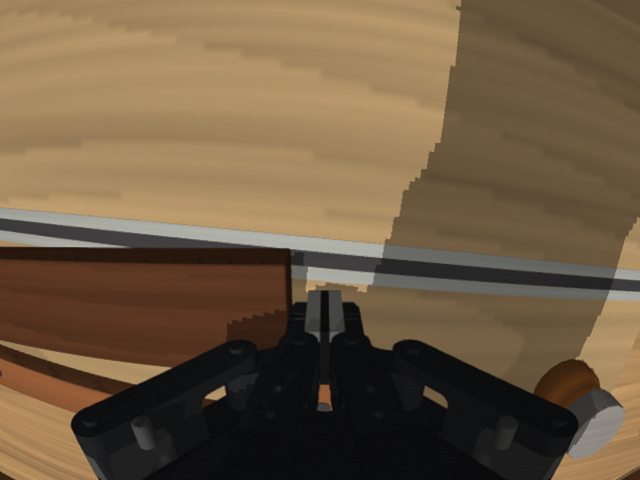

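Emit:
{"op": "drive_tool", "data": {
  "motion": [
    {"hand":0,"dx":0.025,"dy":0,"dz":0,"rx":0,"ry":0,"rz":0},
    {"hand":0,"dx":0,"dy":0,"dz":-0.15,"rx":0,"ry":0,"rz":0},
    {"hand":0,"dx":0,"dy":0,"dz":-0.15,"rx":0,"ry":0,"rz":0},
    {"hand":0.4,"dx":-0.118,"dy":-0.0656,"dz":0,"rx":0,"ry":0,"rz":0},
    {"hand":0.4,"dx":-0.118,"dy":-0.0656,"dz":0,"rx":0,"ry":0,"rz":0},
    {"hand":0.4,"dx":-0.118,"dy":-0.0656,"dz":0,"rx":0,"ry":0,"rz":0},
    {"hand":0.4,"dx":-0.118,"dy":-0.0656,"dz":0,"rx":0,"ry":0,"rz":0},
    {"hand":0.4,"dx":-0.118,"dy":-0.0656,"dz":0,"rx":0,"ry":0,"rz":0},
    {"hand":0.4,"dx":0,"dy":0,"dz":0,"rx":0,"ry":0,"rz":0.062},
    {"hand":0.4,"dx":0,"dy":0,"dz":0,"rx":0,"ry":0,"rz":0}
  ]
}}

```text
clock: 12.03
eef_pos: [539.7, -35.2, 78.5]
tool_rot: [2.199, 2.243, 0.0]
contact_force: [0.1, -0.7, -0.2]
opening: 34.2
```

```bash
python3 look.py 13; python3 - <<'E'
from plant import *
from h import *
c=camera("wrist"); cv2.imwrite("pics/wrist13.png",c["img"][:,:,::-1])
E
```

```text
12.0333 [539.7 -35.2  78.5] [[-118.3 -112.2]] ang -0.006 [ 0.1 -0.7 -0.2] 34.16074495121219
```

View pics/s13.png

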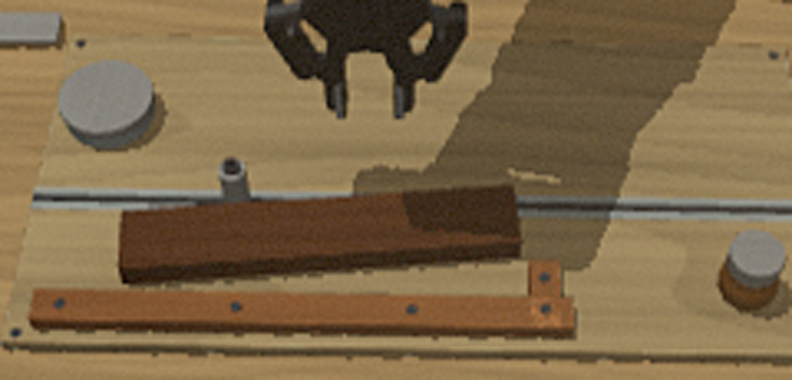

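View pics/wrist13.png

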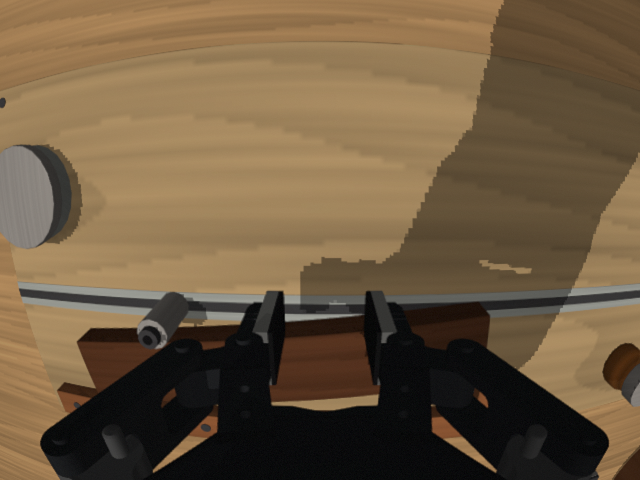

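Emit:
{"op": "drive_tool", "data": {
  "motion": [
    {"hand":0.4,"dx":0,"dy":0,"dz":0.1033,"rx":0,"ry":0,"rz":0},
    {"hand":0.4,"dx":0,"dy":0,"dz":0.1033,"rx":0,"ry":0,"rz":0},
    {"hand":0.4,"dx":0,"dy":0,"dz":0.1033,"rx":0,"ry":0,"rz":0},
    {"hand":0.4,"dx":0,"dy":0.03,"dz":0,"rx":0,"ry":0,"rz":0},
    {"hand":0.4,"dx":0,"dy":0.03,"dz":0,"rx":0,"ry":0,"rz":0},
    {"hand":0.4,"dx":0,"dy":0.03,"dz":0,"rx":0,"ry":0,"rz":0},
    {"hand":0.4,"dx":0,"dy":0.02,"dz":0,"rx":0,"ry":0,"rz":0},
    {"hand":0.4,"dx":0,"dy":0.02,"dz":0,"rx":0,"ry":0,"rz":0},
    {"hand":0.4,"dx":0,"dy":0.02,"dz":0,"rx":0,"ry":0,"rz":0},
    {"hand":0.4,"dx":0,"dy":0.02,"dz":0,"rx":0,"ry":0,"rz":0},
    {"hand":0.4,"dx":0,"dy":0.02,"dz":0,"rx":0,"ry":0,"rz":0}
  ]
}}

```text
clock: 13.05
eef_pos: [578.2, -33.6, 16.6]
tool_rot: [2.192, 2.25, 0.0]
contact_force: [-0.8, 0.1, 0.6]
opening: 34.3
```

```bash
python3 look.py 14
```

```text
13.05 [578.2 -33.6  16.6] [[ -79.7 -111.5]] ang 0.0002 [-0.8  0.1  0.6] 34.26154430726251
```

View pics/s14.png

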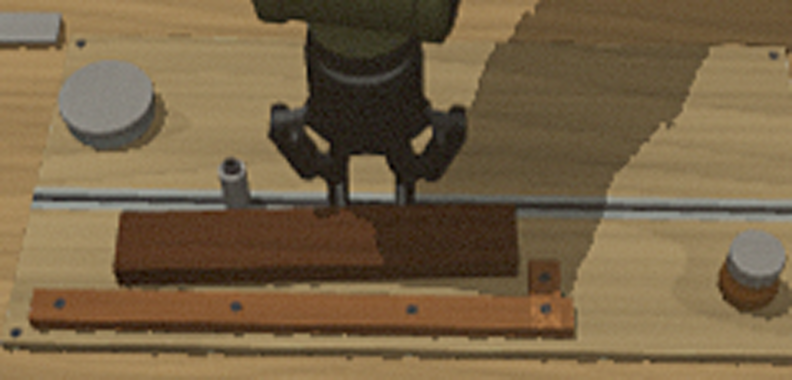

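Emit:
{"op": "drive_tool", "data": {
  "motion": [
    {"hand":0.4,"dx":0,"dy":0.02,"dz":0,"rx":0,"ry":0,"rz":0},
    {"hand":0.4,"dx":0,"dy":0.02,"dz":0,"rx":0,"ry":0,"rz":0},
    {"hand":0.4,"dx":0,"dy":0.02,"dz":0,"rx":0,"ry":0,"rz":0},
    {"hand":0.4,"dx":0,"dy":0.01,"dz":0,"rx":0,"ry":0,"rz":0},
    {"hand":0.4,"dx":0,"dy":0,"dz":0,"rx":0,"ry":0,"rz":0}
  ]
}}

```text
clock: 13.52
eef_pos: [592.3, -33.3, 16.3]
tool_rot: [2.192, 2.25, 0.0]
contact_force: [0.2, -0.1, 0.8]
opening: 34.3
```

```bash
python3 look.py 15
```

```text
13.5167 [592.3 -33.3  16.3] [[ -65.6 -111.6]] ang 0.0 [ 0.2 -0.1  0.8] 34.30968748841891
```

View pics/s15.png

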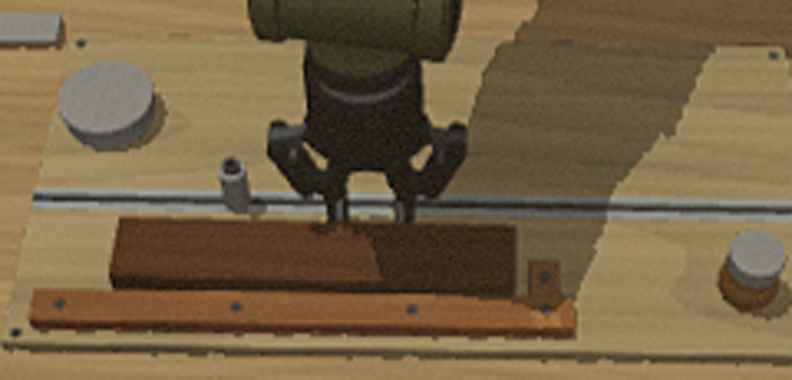

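Emit:
{"op": "drive_tool", "data": {
  "motion": [
    {"hand":0.4,"dx":0,"dy":0.008,"dz":0,"rx":0,"ry":0,"rz":0},
    {"hand":0.4,"dx":0,"dy":0.008,"dz":0,"rx":0,"ry":0,"rz":0},
    {"hand":0.4,"dx":0,"dy":0.005,"dz":0,"rx":0,"ry":0,"rz":0}
  ]
}}

```text
clock: 13.82
eef_pos: [596.1, -33.1, 16.3]
tool_rot: [-2.192, -2.25, 0.0]
contact_force: [-1.2, -0.5, -0.6]
opening: 34.2
```

Emit:
{"op": "drive_tool", "data": {
  "motion": [
    {"hand":0.4,"dx":0,"dy":0.006,"dz":0,"rx":0,"ry":0,"rz":0},
    {"hand":0.4,"dx":0,"dy":0.006,"dz":0,"rx":0,"ry":0,"rz":0}
  ]
}}

```text
clock: 13.98
eef_pos: [597.4, -33.1, 16.1]
tool_rot: [-2.191, -2.248, 0.004]
contact_force: [-20.0, -0.9, 13.0]
opening: 34.3
```

Emit:
{"op": "drive_tool", "data": {
  "motion": [
    {"hand":0.4,"dx":0,"dy":-0.025,"dz":0,"rx":0,"ry":0,"rz":0},
    {"hand":0.4,"dx":0,"dy":-0.025,"dz":0,"rx":0,"ry":0,"rz":0},
    {"hand":0,"dx":0,"dy":0,"dz":-0.175,"rx":0,"ry":0,"rz":0},
    {"hand":0,"dx":0,"dy":0,"dz":-0.175,"rx":0,"ry":0,"rz":0},
    {"hand":0,"dx":-0.1547,"dy":0.0314,"dz":0,"rx":0,"ry":0,"rz":0},
    {"hand":0,"dx":-0.1547,"dy":0.0314,"dz":0,"rx":0,"ry":0,"rz":0},
    {"hand":0,"dx":-0.1547,"dy":0.0314,"dz":0,"rx":0,"ry":0,"rz":0},
    {"hand":0,"dx":-0.1547,"dy":0.0314,"dz":0,"rx":0,"ry":0,"rz":0},
    {"hand":0,"dx":-0.1547,"dy":0.0314,"dz":0,"rx":0,"ry":0,"rz":0},
    {"hand":0,"dx":-0.1547,"dy":0.0314,"dz":0,"rx":0,"ry":0,"rz":0},
    {"hand":0,"dx":-0.1547,"dy":0.0314,"dz":0,"rx":0,"ry":0,"rz":0},
    {"hand":0,"dx":0,"dy":0,"dz":0,"rx":0,"ry":0,"rz":0},
    {"hand":0,"dx":0,"dy":0,"dz":0,"rx":0,"ry":0,"rz":0}
  ]
}}

```text
clock: 15.07
eef_pos: [637.7, -250.1, 85.9]
tool_rot: [2.195, 2.248, 0.0]
contact_force: [-0.2, -0.9, -0.4]
opening: -0.3
```

```bash
python3 look.py 16; python3 - <<'E'
from plant import *
from h import *
c=camera("wrist"); cv2.imwrite("pics/wrist16.png",c["img"][:,:,::-1])
E
```

```text
15.0667 [ 637.7 -250.1   85.9] [[ -25.8 -329.5]] ang -0.0021 [-0.2 -0.9 -0.4] -0.2586188499042832
```

View pics/s16.png

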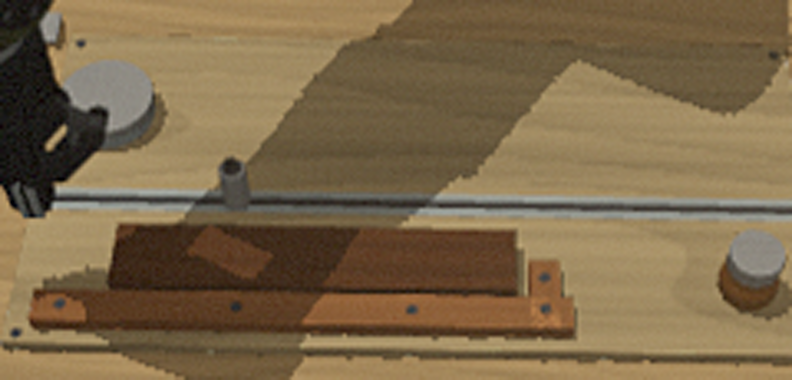

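View pics/wrist16.png

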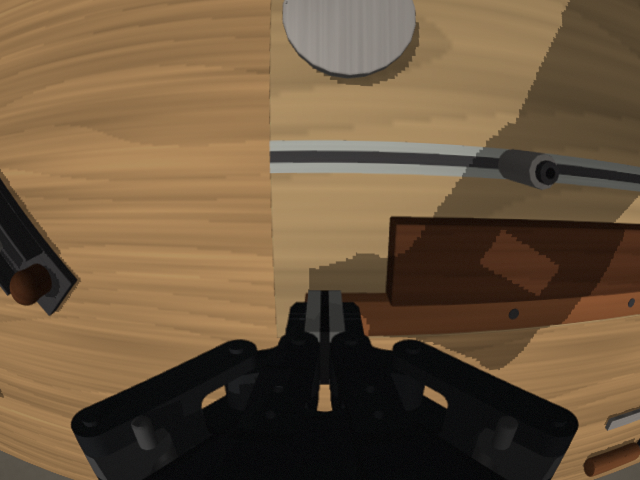

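```bash
python3 - <<'E'
from plant import *
from h import *
c=camera("wrist")
f=lambda l,p,z:print(l,w2b(toplane(c,p,z,True)).round(1).tolist())
f("R end top near, far",[(396,224),(391,303),(600,229)],34)
f("R end foot near",[(390,217),(387,295)],12)
f("fence top face edge",[(375,296),(360,293)],26)
a=c["img"][190:350,290:640,::-1]; cv2.imwrite("pics/z16.png",cv2.resize(a,None,fx=2.2,fy=2.2,interpolation=cv2.INTER_CUBIC))
E
```

```text
R end top near, far [[-50.5, -287.5], [-2.8, -287.5], [-49.2, -142.3]]
R end foot near [[-49.5, -287.0], [2.2, -286.1]]
fence top face edge [[-3.8, -296.1], [-5.9, -305.3]]
```

View pics/z16.png

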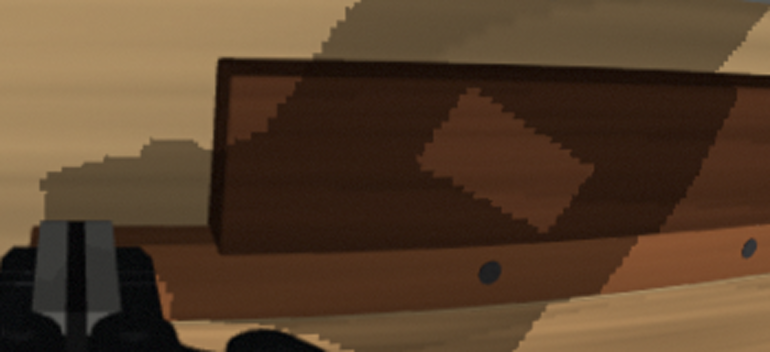

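Emit:
{"op": "drive_tool", "data": {
  "motion": [
    {"hand":0,"dx":0,"dy":0,"dz":0.1133,"rx":0,"ry":0,"rz":0},
    {"hand":0,"dx":0,"dy":0,"dz":0.1133,"rx":0,"ry":0,"rz":0},
    {"hand":0,"dx":0,"dy":0,"dz":0.1133,"rx":0,"ry":0,"rz":0},
    {"hand":0,"dx":0.03,"dy":0,"dz":0,"rx":0,"ry":0,"rz":0},
    {"hand":0,"dx":0.03,"dy":0,"dz":0,"rx":0,"ry":0,"rz":0},
    {"hand":0,"dx":0.03,"dy":0,"dz":0,"rx":0,"ry":0,"rz":0},
    {"hand":0,"dx":0.03,"dy":0,"dz":0,"rx":0,"ry":0,"rz":0},
    {"hand":0,"dx":0.015,"dy":0,"dz":0,"rx":0,"ry":0,"rz":0},
    {"hand":0,"dx":0.015,"dy":0,"dz":0,"rx":0,"ry":0,"rz":0},
    {"hand":0,"dx":0.01,"dy":0,"dz":0,"rx":0,"ry":0,"rz":0}
  ]
}}

```text
clock: 16.05
eef_pos: [637.6, -216.5, 19.3]
tool_rot: [2.191, 2.249, 0.001]
contact_force: [0.2, -1.3, 2.0]
opening: 0.2
```

Emit:
{"op": "drive_tool", "data": {
  "motion": [
    {"hand":0,"dx":0.008,"dy":0,"dz":0,"rx":0,"ry":0,"rz":0},
    {"hand":0,"dx":0.005,"dy":0,"dz":0,"rx":0,"ry":0,"rz":0}
  ]
}}

```text
clock: 16.22
eef_pos: [637.3, -214.3, 18.7]
tool_rot: [2.192, 2.25, 0.0]
contact_force: [-0.4, -8.7, 2.7]
opening: 0.1
```

Emit:
{"op": "drive_tool", "data": {
  "motion": [
    {"hand":0,"dx":0.005,"dy":0,"dz":0,"rx":0,"ry":0,"rz":0},
    {"hand":0,"dx":0,"dy":0,"dz":0,"rx":0,"ry":0,"rz":0}
  ]
}}

```text
clock: 16.38
eef_pos: [637.3, -214.3, 18.7]
tool_rot: [2.192, 2.248, -0.001]
contact_force: [0.8, -7.8, 2.4]
opening: -0.2
```

Emit:
{"op": "drive_tool", "data": {
  "motion": [
    {"hand":0,"dx":-0.025,"dy":0,"dz":0,"rx":0,"ry":0,"rz":0},
    {"hand":0,"dx":-0.025,"dy":0,"dz":0,"rx":0,"ry":0,"rz":0},
    {"hand":0,"dx":0,"dy":0,"dz":-0.175,"rx":0,"ry":0,"rz":0},
    {"hand":0,"dx":0,"dy":0,"dz":-0.175,"rx":0,"ry":0,"rz":0},
    {"hand":0,"dx":0.152,"dy":-0.0538,"dz":0,"rx":0,"ry":0,"rz":0},
    {"hand":0,"dx":0.152,"dy":-0.0538,"dz":0,"rx":0,"ry":0,"rz":0},
    {"hand":0,"dx":0.152,"dy":-0.0538,"dz":0,"rx":0,"ry":0,"rz":0},
    {"hand":0,"dx":0.152,"dy":-0.0538,"dz":0,"rx":0,"ry":0,"rz":0},
    {"hand":0.4,"dx":0.152,"dy":-0.0538,"dz":0,"rx":0,"ry":0,"rz":0},
    {"hand":0.4,"dx":0.152,"dy":-0.0538,"dz":0,"rx":0,"ry":0,"rz":0},
    {"hand":0.4,"dx":0,"dy":0,"dz":0,"rx":0,"ry":0,"rz":0}
  ]
}}

```text
clock: 17.3
eef_pos: [566.4, -38.3, 88.1]
tool_rot: [-2.187, -2.252, 0.001]
contact_force: [0.9, -0.0, -0.3]
opening: 33.6
```

```bash
python3 look.py 17
```

```text
17.3 [566.4 -38.3  88.1] [[ -91.7 -116. ]] ang 0.0032 [ 0.9 -0.  -0.3] 33.61253089310632
```

View pics/s17.png

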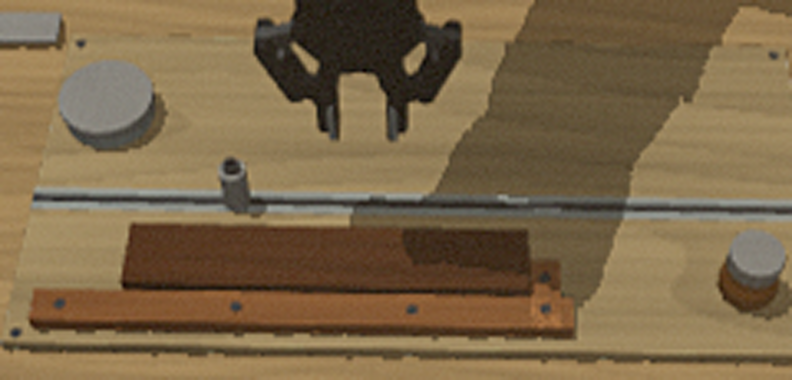

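Emit:
{"op": "drive_tool", "data": {
  "motion": [
    {"hand":0.4,"dx":0,"dy":0,"dz":0.1167,"rx":0,"ry":0,"rz":0},
    {"hand":0.4,"dx":0,"dy":0,"dz":0.1167,"rx":0,"ry":0,"rz":0},
    {"hand":0.4,"dx":0,"dy":0,"dz":0.1167,"rx":0,"ry":0,"rz":0},
    {"hand":0.4,"dx":0,"dy":0.026,"dz":0,"rx":0,"ry":0,"rz":0},
    {"hand":0.4,"dx":0,"dy":0.026,"dz":0,"rx":0,"ry":0,"rz":0},
    {"hand":0.4,"dx":0,"dy":0.026,"dz":0,"rx":0,"ry":0,"rz":0},
    {"hand":0.4,"dx":0,"dy":0.026,"dz":0,"rx":0,"ry":0,"rz":0},
    {"hand":0.4,"dx":0,"dy":0.026,"dz":0,"rx":0,"ry":0,"rz":0},
    {"hand":0.4,"dx":0,"dy":0.008,"dz":0,"rx":0,"ry":0,"rz":0}
  ]
}}

```text
clock: 18.1
eef_pos: [597.0, -41.8, 19.3]
tool_rot: [2.191, 2.249, 0.002]
contact_force: [0.3, 0.1, -0.4]
opening: 33.8
```

Emit:
{"op": "drive_tool", "data": {
  "motion": [
    {"hand":0.4,"dx":0,"dy":0.006,"dz":0,"rx":0,"ry":0,"rz":0},
    {"hand":0.4,"dx":0,"dy":0.006,"dz":0,"rx":0,"ry":0,"rz":0}
  ]
}}

```text
clock: 18.27
eef_pos: [597.6, -41.7, 18.6]
tool_rot: [-2.192, -2.249, 0.002]
contact_force: [-15.0, -1.4, 11.3]
opening: 33.9
```

Emit:
{"op": "drive_tool", "data": {
  "motion": [
    {"hand":0.4,"dx":0,"dy":-0.025,"dz":0,"rx":0,"ry":0,"rz":0},
    {"hand":0.4,"dx":0,"dy":-0.05,"dz":0,"rx":0,"ry":0,"rz":0},
    {"hand":0.4,"dx":0,"dy":0,"dz":-0.17,"rx":0,"ry":0,"rz":0},
    {"hand":0.4,"dx":0,"dy":0,"dz":-0.17,"rx":0,"ry":0,"rz":0},
    {"hand":0.4,"dx":0.1,"dy":-0.1,"dz":-0.1,"rx":0,"ry":0,"rz":0},
    {"hand":0.4,"dx":0.1,"dy":-0.1,"dz":-0.1,"rx":0,"ry":0,"rz":0},
    {"hand":0.4,"dx":0.1,"dy":0,"dz":-0.1,"rx":0,"ry":0,"rz":0},
    {"hand":0.4,"dx":0,"dy":0,"dz":0,"rx":0,"ry":0,"rz":0},
    {"hand":0.4,"dx":0,"dy":0,"dz":0,"rx":0,"ry":0,"rz":0}
  ]
}}

```text
clock: 19.02
eef_pos: [541.8, 17.5, 147.4]
tool_rot: [2.189, 2.251, 0.003]
contact_force: [-1.0, -0.4, -0.0]
opening: 33.9
```

```bash
python3 look.py 18; python3 - <<'E'
from plant import *
from h import *
c=camera("wrist"); np.save("w18.npy",c,allow_pickle=True); cv2.imwrite("pics/wrist18.png",c["img"][:,:,::-1])
c=camera("side"); a=c["img"][165:330,230:430,::-1]; cv2.imwrite("pics/side18.png",cv2.resize(a,None,fx=3.6,fy=3.6,interpolation=cv2.INTER_CUBIC))
E
```

```text
19.0167 [541.8  17.5 147.4] [[-114.8  -59.6]] ang 0.0016 [-1.  -0.4 -0. ] 33.855056168353464
```

View pics/s18.png

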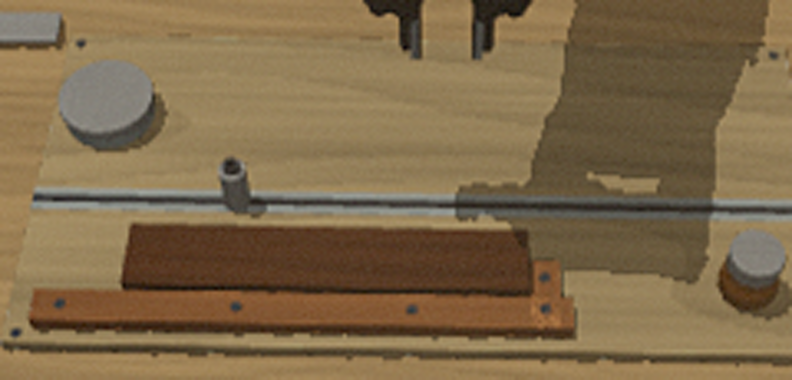

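View pics/wrist18.png

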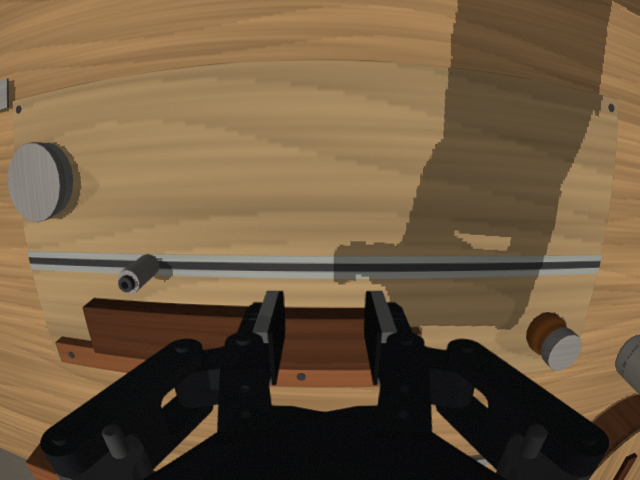

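View pics/side18.png

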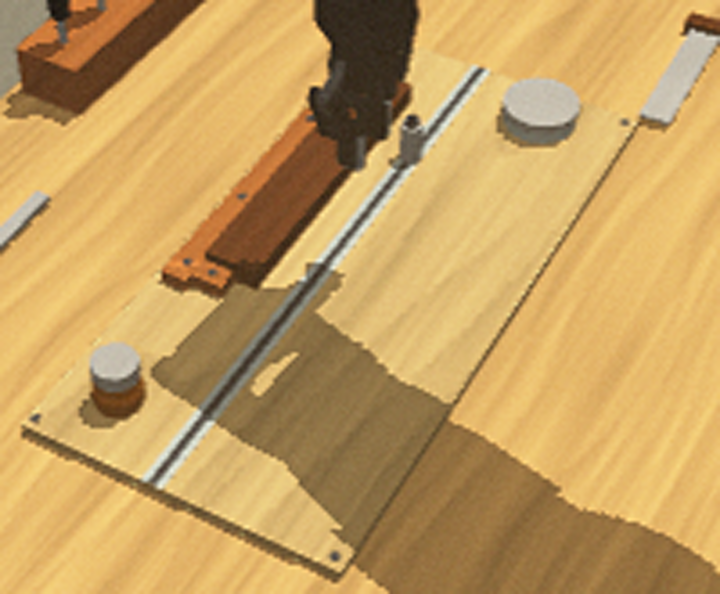

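Emit:
{"op": "drive_tool", "data": {
  "motion": [
    {"hand":0.4,"dx":0.14,"dy":0.013,"dz":0.04,"rx":0,"ry":0,"rz":0},
    {"hand":0.4,"dx":0.14,"dy":0.013,"dz":0.04,"rx":0,"ry":0,"rz":0},
    {"hand":0.4,"dx":0.14,"dy":0.013,"dz":0.04,"rx":0,"ry":0,"rz":0},
    {"hand":0.2,"dx":0.14,"dy":0.013,"dz":0.04,"rx":0,"ry":0,"rz":0},
    {"hand":0,"dx":0.14,"dy":0.013,"dz":0.04,"rx":0,"ry":0,"rz":0},
    {"hand":0,"dx":0.14,"dy":0.013,"dz":0,"rx":0,"ry":0,"rz":0},
    {"hand":0,"dx":0,"dy":0,"dz":0,"rx":0,"ry":0,"rz":0},
    {"hand":0,"dx":0,"dy":0,"dz":0,"rx":0,"ry":0,"rz":0},
    {"hand":0,"dx":0,"dy":0,"dz":0,"rx":0,"ry":0,"rz":0}
  ]
}}

```text
clock: 19.92
eef_pos: [552.7, 184.3, 105.4]
tool_rot: [-2.192, -2.249, 0.002]
contact_force: [0.3, 0.2, -0.6]
opening: -0.1
```

```bash
python3 look.py 19; python3 - <<'E'
from plant import *
from h import *
c=camera("wrist"); cv2.imwrite("pics/wrist19.png",c["img"][:,:,::-1]); a=c["img"][220:420,0:300,::-1]; cv2.imwrite("pics/z19.png",cv2.resize(a,None,fx=2.6,fy=2.6,interpolation=cv2.INTER_CUBIC))
E
```

```text
19.9167 [552.7 184.3 105.4] [[-99.6 107. ]] ang -0.0004 [ 0.3  0.2 -0.6] -0.11078477606014915
```

View pics/z19.png

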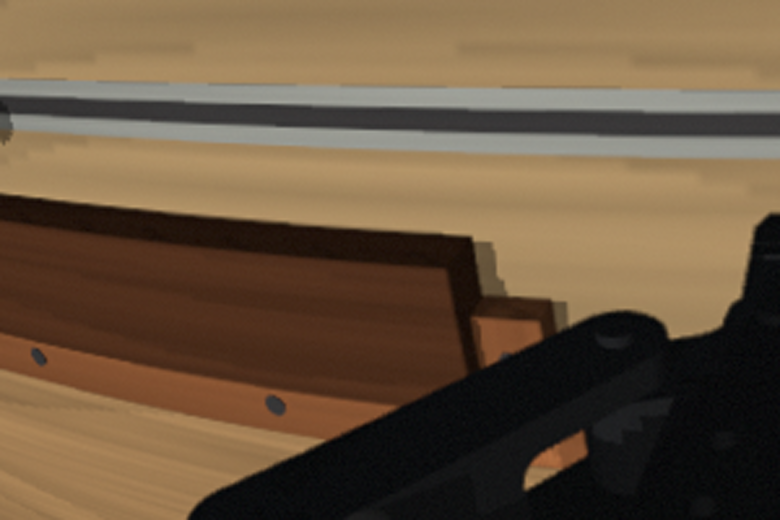

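```bash
python3 - <<'E'
from plant import *
from h import *
c=camera("scene"); a=c["img"][:,:,::-1].copy(); m=mask(a)
def edge(cols,r0,r1,z):
    P=[]
    for u in cols:
        col=m[r0:r1,u]; i=np.argmax(col>0)
        P.append((u,r0+i-0.5))
    vx,vy,_,_=cv2.fitLine(np.float32(P),cv2.DIST_HUBER,0,.01,.01).ravel()
    Q=w2b(toplane(c,P,z)); k=np.polyfit(Q[:,1],Q[:,0],1); return k, np.std(Q[:,0]-np.polyval(k,Q[:,1])), Q
k,s,Q=edge(range(232,338),262,280,34); print("near top edge slope,x@-140",k[0].round(4),np.polyval(k,-140).round(1),s.round(2))
# track reference line: dark groove darkest row
g=cv2.cvtColor(a,cv2.COLOR_BGR2GRAY).astype(float)
P=[(u,252+np.argmin(cv2.GaussianBlur(g,(5,3),0)[252:270,u])) for u in list(range(205,245))+list(range(270,315))]
T=w2b(toplane(c,P,12)); kt=np.polyfit(T[:,1],T[:,0],1); print("track slope,x",kt.round(4))
# fence rear lower / right-end
row=m[275,:]; idx=np.flatnonzero(row[190:360])+190; print("row275 blank cols",idx.min(),idx.max(), w2b(toplane(c,[(idx.min()-.5,275),(idx.max()+.5,275)],34)).round(1).tolist())
c=camera("wrist")
print("wrist L end near top, stop tip R top:",w2b(toplane(c,[(447/2.6,267/2.6+220)],34,True)).round(1),w2b(toplane(c,[(474/2.6,318/2.6+220)],26,True)).round(1), "near edge pt",w2b(toplane(c,[(0,221/2.6+220),(200/2.6,243/2.6+220)],34,True)).round(1).tolist())
E
```

```text
near top edge slope,x@-140 0.0067 -48.8 0.82
track slope,x [-4.80000e-02 -8.84244e+01]
row275 blank cols 223 344 [[-28.4, -277.9], [-33.0, 1.6]]
wrist L end near top, stop tip R top: [[-49.3   0.5]] [[-28.3   2. ]] near edge pt [[-49.5, -184.7], [-50.5, -85.0]]
```

```bash
python3 - <<'E'
from plant import *
print(close_job(), state()["clock"], state()["contact_force"].round(1))
E
```

```text
the job is handed in; nothing more can be done
the job is handed in; nothing more can be done
```

I handed the job in at about 20 s of the 72 s. The blank is seated in the corner, with its long edge along the fence and its left end against the stop. `close_job` gives no verdict, so this rests on my own checks.

**What I did:** I only pushed the blank, flat on the board.
1. Slid it right by its left end to clear the jar.
2. Pushed and turned it with two fingers on its near edge.
3. Slid it in behind the dog, at about 0.1 rad to the fence.
4. Swung its left end in against the fence, where the force rose to about 20 N.
5. Pushed its right end until the stop held it, at about 8 N.
6. Pressed it against the fence once more at about 15 N, then backed the arm clear.

**What the last checks showed:**
- **Fence:** the near edge measured x = -49 to -50 mm in the board's frame, so the blank's middle is at about -24 to -25 mm (allowed -29 to -22). Against the fence direction from my first measurements, it is parallel within about 0.01 rad.
- **Stop:** the left end measured y = 0.5 to 1.6 mm, against 2.0 mm for the stop in the same view. The blank's middle is then at about -139 mm (allowed -145 to -137). No gap is visible in the wrist picture.
- **Other things:** the jar, tin and square looked unmoved in the pictures. I did not look at the plane, chisel or glue bottle again; the arm worked clear of the chisel and bottle. The gripper was at z = 105 mm, touching nothing.

**What disagreed:**
- The scene camera made the blank about 5 mm too narrow, because the colour mask loses edge pixels. I took the middle of the two edges instead.
- My last line fit to the aluminium track gave a wrong slope because of the arm's shadow, so I dropped it.

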